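Rack the polishing stones by length and start the drying fan

ROBOT

A 6-joint arm with a two-finger parallel gripper is mounted at the origin on the work surface. World frame = base frame: x ahead of the robot, y to its left, z up, the work surface at z = 0. Lengths are in m, angles in rad, forces in N, time in s.
With the tool pointing down it reaches from about 0.375 to 0.9 m from the base axis. Payload 3.1 kg.
Tool frame: the origin (TCP) lies at the very end of the fingers, on their centre line; the grasp point (between the pads) lies 19 mm behind it (robot.hold_point_z is the z of the grasp point in the tool frame, in m); z points along the fingers, y is the direction in which the jaws open and shut (so a half turn about z gives the same grasp; the last joint's range is limited). The gripper opens to 87 mm and grips with 3 to 60 N. Pads are 19 mm wide; open, the fingers measure 117 mm over their backs; the gripper's body (75 mm by 190 mm) begins 51 mm behind the grasp point.
Start: joints at [1.133, 0.527, 1.433, -0, 1.181, -0.178], TCP at [0.161, 0.604, 0.223] pointing down, gripper open.
Joint ranges: [-3.08, 3.08], [-0.75, 2.2], [0.22, 2.44], [-1.43, 4.57], [0, 2.65], [-2.85, 2.85]. Speed limits (rad/s): [2.79, 2.79, 3.14, 3.14, 3.14, 3.14].

INTERFACE

Orientations are given as a unit quaternion [x, y, z, w].
In Python, from rig import robot, viewer, spotter gives the robot as it stands.
- The arm moves only by the shell command python3 -m crank 'ROWS' [FORCE]. ROWS is text: rows parted by semicolons, each of 7 numbers parted by spaces: the turn, a rotation vector about the tool's x, y, z in units of 5 degrees (1.0 is 5 degrees), then the shift along the tool's x, y, z in units of 40 mm (1.0 is 40 mm), then the gripper's target within -1 to 1 (shut at 1, half-way at 0, fully open at -1). A call has 1 to 5 rows; each row shifts and turns the pose as measured when the row begins, along the tool's axes as they then stand; what a row does not reach is not made up. A row lasts 1/8 s, in which the tool goes at most 62.5 mm and 10.7 degrees, less where a joint would pass 70% of its speed; a pose out of reach is approached as far as the arm can. A call is refused whole if a number of a shift passes 1 or a number of a turn 1, either way. A call with a gripper value outside its range is refused whole. The fingers move at their own pace and stop on an object; FORCE is the grip in N (left out, the last holds). Time passes only in rows, so rows that do not move let the fingers close. It gives the time, the measured TCP pose, the force and the opening at its end, in the units of the state.
- robot.get_obs(): the state, without advancing time (a new reading comes with each control period).
- viewer.camera(name): name is "side" or "top" or "wrist"; returns a dict with "img" (420x560x3 uint8, red, green, blue), "camera_matrix" (3x3 intrinsics, pixels), "xyz" and "attitude" of the camera in the world. Camera axes: x right, y down, z forward; pixel columns grow to the right and rows downward; lengths in m; the calibration is good to about 2 mm. A picture is of the moment at which its call begins. There is no depth.
- robot.hand_in(): hands the job in, once; it reports no verdict.
Trained networks look in a picture, given as the dict that the camera call returned (one of the last four; its "shot" number tells which), for a name from the list of things; names that differ only in an ending like _2 or _b are one class to them, and where a whole thing is asked for, a point or a joint stands for the part that bears it (a point fixed in the world has none). Each returns a list of dicts, best first, with "score" (0 to 1); they miss things now and then, are a little off and sometimes report something else, mostly with a low value. They report only what shows in the picture. A call takes as long as a camera call. They do not tell look-alikes from the thing itself.
- spotter.boxes_of(name, picture): "at" ([x, y, z] in m, in the coordinates of the camera as it stood for that picture, good to about 4 mm: the middle of the surface that is visible of it).
The state is a dict: "time": time; "q": joint angles; "joint_velocities": joint speeds; "joint_torque": joint torques, N m; "position": TCP position; "tool_rot": TCP orientation; "ft_force": force on the tool from outside, world axes, zero at the start; "moment": the same for the moment, N m; "grip_width": finger opening in m.
Only numpy, scipy, OpenCV 4.12 (cv2) and the standard library are available. Lean on these libraries where they do the work, as an engineer would, in place of code of your own. Each camera call takes 0.05 s, during which the arm holds its last target.

TASK

Set the rinsed polishing stones out to dry by length: every stone on the bench, including the one left on the wrong rack, must lie flat and centred across both rails of the rack whose rail spacing suits its length (shortest stones on the narrowest rack, longest on the widest), one stone to a bay. Only when all the stones are in place, push the fan's red lever right over towards the fan head to switch it on. Leave the cup, the bowl and the pot lid where they are.

Things in the scene. Friction and masses are not known exactly. Their poses are not given: they have to be found in the camera images.
- rack_short: wooden drying rack for 90 mm stones, fixed. Two rails along its y at x = +-25 mm (50 mm apart; the racks differ only in this), 8 mm wide, 166 mm long, tops 50 mm above the table; dark base plate 70 x 166 x 8 mm. Dark dividers on the rails, 16 mm wide, 8 mm high, part three bays 34 mm wide, centred at y = -50, 0, +50 mm. Origin on the table under its centre
- short1: light grey polishing stone, short size: square bar 90 x 18 x 18 mm, about 67 g, origin at its centre, x along its length; it may lie on any of its four long sides. Starts on the table; may be absent in a run
- short2: light grey polishing stone, short size: square bar 90 x 18 x 18 mm, about 67 g, origin at its centre, x along its length; it may lie on any of its four long sides. Starts on the table; may be absent in a run
- short3: light grey polishing stone, short size: square bar 90 x 18 x 18 mm, about 67 g, origin at its centre, x along its length; it may lie on any of its four long sides. Starts on the table; may be absent in a run
- rack_mid: wooden drying rack for 120 mm stones, fixed. Two rails along its y at x = +-40 mm (80 mm apart; the racks differ only in this), 8 mm wide, 166 mm long, tops 50 mm above the table; dark base plate 100 x 166 x 8 mm. Dark dividers on the rails, 16 mm wide, 8 mm high, part three bays 34 mm wide, centred at y = -50, 0, +50 mm. Origin on the table under its centre
- mid1: light grey polishing stone, mid size: square bar 120 x 18 x 18 mm, about 89 g, origin at its centre, x along its length; it may lie on any of its four long sides. Starts on the table; may be absent in a run
- mid2: light grey polishing stone, mid size: square bar 120 x 18 x 18 mm, about 89 g, origin at its centre, x along its length; it may lie on any of its four long sides. Starts on the table; may be absent in a run
- mid3: light grey polishing stone, mid size: square bar 120 x 18 x 18 mm, about 89 g, origin at its centre, x along its length; it may lie on any of its four long sides. At the start it lies across rack_short, in the middle bay, where it does not belong; always present
- rack_long: wooden drying rack for 150 mm stones, fixed. Two rails along its y at x = +-55 mm (110 mm apart; the racks differ only in this), 8 mm wide, 166 mm long, tops 50 mm above the table; dark base plate 130 x 166 x 8 mm. Dark dividers on the rails, 16 mm wide, 8 mm high, part three bays 34 mm wide, centred at y = -50, 0, +50 mm. Origin on the table under its centre
- long1: light grey polishing stone, long size: square bar 150 x 18 x 18 mm, about 112 g, origin at its centre, x along its length; it may lie on any of its four long sides. Starts on the table; may be absent in a run
- long2: light grey polishing stone, long size: square bar 150 x 18 x 18 mm, about 112 g, origin at its centre, x along its length; it may lie on any of its four long sides. Starts on the table; may be absent in a run
- fan: white bench fan, fixed. Base plate 20 mm high, 100 mm wide, from x = -110 to +230 mm of its origin, which is on the table; round head, radius 85 mm, 45 mm thick, centre at x = +140 mm, 150 mm up. Lever at x = -60 mm on a grey block 70 (x) x 50 x 25 mm that stands on the plate
- fan_lever (a joint): angle of the fan's toggle lever, rad: near 0 = off, leaning to the fan's -x; 1.0 (stop) = on, leaning to the fan's +x, towards the head. Pivot 42 mm above the table, axis along the fan's y; stays where it is left, moves with about 1 N at the ball
- fan_lever_tip (a point): centre of the red ball (radius 13 mm) on the end of the steel lever (radius 5 mm), 80 mm from the pivot, so 112 mm above the table at either end of the swing and 122 mm upright
- cup: bystander: blue ceramic cup, rim radius 42 mm, 75 mm tall, origin under its foot
- bowl: bystander: small white bowl, rim radius 40 mm, 35 mm tall, origin under its foot
- pot_lid: bystander: brown pot lid, radius 36 mm, 36 mm tall with its knob, origin under it
Things that resemble listed ones, but are neither listed nor needed, are in the scene too. Leave any purple look-alike of the short3 alone. Leave any purple look-alike of the rack_mid alone.

How it is judged:
By the outcome, as a careful person would: the job done as asked, in the order asked, and still so for the second after the job is handed in, with the robot touching nothing.
Of short1, short2, short3, mid1, mid2, long1, long2 only 5 to 7 are there at a start; the rules pass over those that are not, and their reading is None.
At some moment in a run one of mid3, short1, short2, short3, mid1, mid2, long1, long2 may be knocked a few centimetres aside while the robot is not near it.
Once in a run the grip may slacken for a moment while it holds something.
It also fails if it takes over 210 s, if anything falls off the work surface, if the arm or the gripper's body presses on something with over 40 N, if the wrist force passes 120 N, or if a joint passes its speed limit or range.

## Working session

There is one attempt and no reset: what is moved stays moved. The work goes in short steps, Python scripts to look and compute and a shell command to move; the robot and the scene stay as the last step left them, time stands still between calls to the robot, and variables do not carry over. Pictures are saved under pics/ and viewed, and the job is handed in when it is done.

```bash
ls; mkdir -p pics
python3 - <<'E'
from rig import robot, viewer, spotter
import cv2
o=robot.get_obs(); print({k:(v if not hasattr(v,'round') else v) for k,v in o.items()})
for n in ["top","side","wrist"]:
    p=viewer.camera(n); cv2.imwrite(f"pics/{n}0.png",p["img"][:,:,::-1]); print(n,p["camera_matrix"],p["xyz"],p["attitude"],p["shot"])
E
```

```text
pics
{'time': 0.0, 'q': array([ 1.13250381e+00,  5.28452985e-01,  1.43391591e+00,  3.15196910e-06,
        1.18138579e+00, -1.78474364e-01]), 'joint_velocities': array([ 0.00088552, -0.00182567, -0.00239607,  0.00033794, -0.0006889 ,
        0.00098373]), 'joint_torque': array([-4.52605200e-04, -4.40040958e+01, -1.76593405e+01,  6.32269029e-02,
        5.83365757e-02, -1.78393720e-04]), 'position': array([0.1602027 , 0.60335644, 0.22157541]), 'tool_rot': array([ 1.29544503e-01,  9.91573020e-01, -1.02957675e-03, -3.29497044e-04]), 'ft_force': array([-0.47776803,  0.43321978,  0.18253577]), 'moment': array([-0.01395968,  0.03299728, -0.02692285]), 'grip_width': 0.08727061019337101}
top [[407.04352542   0.         280.08034583]
 [  0.         407.04352542 210.71248938]
 [  0.           0.           1.        ]] [ 0.32993814 -0.00266419  1.09669136] [ 0.70554228 -0.70278535  0.06990619 -0.05844629] 1
side [[405.56290072   0.         277.03931888]
 [  0.         405.56290072 209.4999666 ]
 [  0.           0.           1.        ]] [ 0.46086261 -0.86468209  0.9666386 ] [ 0.92286463 -0.04661377  0.01837789 -0.38185113] 2
wrist [[372.43038004   0.         279.96879108]
 [  0.         372.43038004 208.03818173]
 [  0.           0.           1.        ]] [0.09375309 0.62203788 0.38300703] [0.78614542 0.60491613 0.07656026 0.10094743] 3
```

View pics/top0.png

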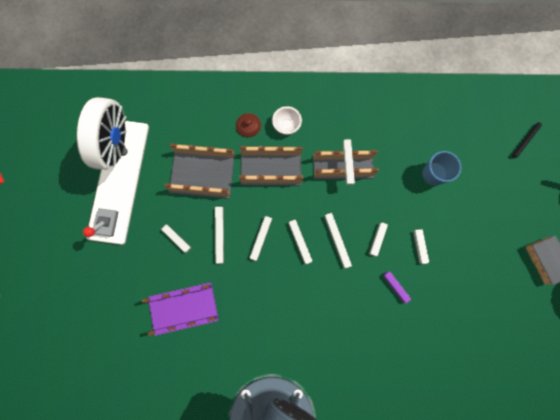

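View pics/side0.png

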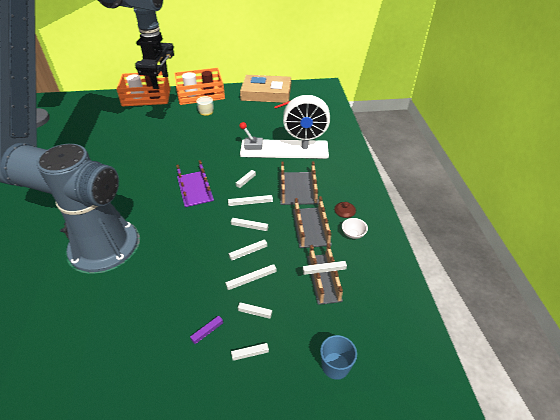

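View pics/wrist0.png

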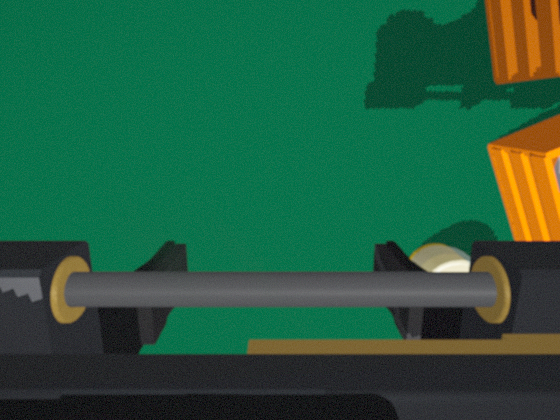

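```bash
cat > h.py <<'E'
from rig import robot, viewer, spotter
import cv2, numpy as np
from scipy.spatial.transform import Rotation as R
def cam(n,save=None):
    p=viewer.camera(n)
    if save: cv2.imwrite(f"pics/{save}.png",p["img"][:,:,::-1])
    return p
def w2p(p,X):
    X=np.atleast_2d(X); c=R.from_quat(p["attitude"]).inv().apply(X-p["xyz"])
    u=c@p["camera_matrix"].T; return u[:,:2]/u[:,2:]
def p2w(p,uv,z):
    uv=np.atleast_2d(uv).astype(float)
    d=np.c_[uv,np.ones(len(uv))]@np.linalg.inv(p["camera_matrix"]).T
    d=R.from_quat(p["attitude"]).apply(d)
    t=(z-p["xyz"][2])/d[:,2]; return p["xyz"]+t[:,None]*d
E
python3 - <<'E'
from h import *
p=cam("top")
for n in ["short1","mid1","long1","rack_short","rack_mid","rack_long","fan","fan_lever_tip","cup","bowl","pot_lid"]:
    for b in spotter.boxes_of(n,p):
        a=np.array(b["at"]); W=R.from_quat(p["attitude"]).apply(a)+p["xyz"]
        print(n,round(b["score"],2),W.round(3),w2p(p,W)[0].round())
im=p["img"]
cv2.imwrite("pics/crop1.png",cv2.resize(im[130:270,150:390],None,fx=3.3,fy=3.3,interpolation=cv2.INTER_CUBIC)[:,:,::-1])
hsv=cv2.cvtColor(im,cv2.COLOR_RGB2HSV)
m=((hsv[...,1]<60)&(hsv[...,2]>150)).astype(np.uint8)
n,l,s,c=cv2.connectedComponentsWithStats(m)
for i in range(1,n):
    if s[i,4]<80 or s[i,1]<100 or s[i,4]>1500: continue
    z=.018
    cs,_=cv2.findContours((l==i).astype(np.uint8),cv2.RETR_EXTERNAL,cv2.CHAIN_APPROX_NONE)
    ys,xs=np.nonzero(l==i)
    for z in ([.018] if c[i][1]>190 else [.068]):
        W=p2w(p,np.c_[xs,ys],z)[:,:2]
        mu=W.mean(0); cv=np.cov((W-mu).T); ev,V=np.linalg.eigh(cv); a=np.degrees(np.arctan2(V[1,1],V[0,1]))%180
        print(c[i].round(),s[i,4],"ctr",mu.round(4),"L",(np.sqrt(12*ev[1])).round(4),"W",np.sqrt(12*ev[0]).round(4),"ang",a.round(1))
E
```

```text
short1 0.82 [ 0.44  -0.396  0.014] [420. 244.]
short1 0.73 [0.455 0.256 0.023] [175. 237.]
short1 0.67 [ 0.455 -0.281  0.017] [377. 238.]
short1 0.53 [ 0.323 -0.33   0.014] [398. 289.]
mid1 0.89 [0.458 0.03  0.019] [261. 236.]
mid1 0.72 [ 0.449 -0.072  0.013] [300. 240.]
mid1 0.69 [ 0.649 -0.202  0.067] [349. 163.]
long1 0.8 [ 0.448 -0.175  0.014] [338. 241.]
long1 0.72 [0.463 0.141 0.018] [219. 234.]
long1 0.34 [0.454 0.253 0.022] [177. 237.]
long1 0.17 [ 0.449 -0.077  0.014] [301. 240.]
rack_short 0.98 [ 0.663 -0.191  0.017] [342. 163.]
rack_mid 0.71 [0.657 0.007 0.009] [270. 166.]
rack_mid 0.68 [0.276 0.231 0.007] [183. 306.]
rack_long 0.87 [0.638 0.196 0.008] [202. 172.]
fan 0.67 [0.637 0.403 0.046] [122. 168.]
fan 0.26 [0.637 0.195 0.012] [202. 172.]
cup 0.57 [ 0.646 -0.466  0.045] [445. 167.]
cup 0.32 [ 0.449 -0.176  0.016] [339. 240.]
bowl 0.93 [ 0.786 -0.038  0.017] [287. 121.]
bowl 0.6 [0.773 0.069 0.014] [248. 125.]
pot_lid 0.62 [0.771 0.068 0.014] [249. 126.]
pot_lid 0.58 [0.657 0.004 0.008] [272. 166.]
[287. 120.] 666 ctr [ 0.7675 -0.0363] L 0.0701 W 0.0693 ang 52.9
[349. 161.] 356 ctr [ 0.6536 -0.1997] L 0.1215 W 0.0211 ang 2.7
[219. 234.] 459 ctr [0.4644 0.1423] L 0.1497 W 0.0217 ang 2.7
[338. 240.] 452 ctr [ 0.4497 -0.1747] L 0.1524 W 0.0211 ang 19.6
[261. 238.] 355 ctr [0.455  0.0315] L 0.122 W 0.0206 ang 160.8
[300. 241.] 355 ctr [ 0.4458 -0.0737] L 0.1212 W 0.0207 ang 21.5
[379. 239.] 274 ctr [ 0.4536 -0.2842] L 0.0918 W 0.0213 ang 159.8
[175. 238.] 269 ctr [0.4538 0.2573] L 0.0905 W 0.0206 ang 47.7
[422. 246.] 284 ctr [ 0.4352 -0.3982] L 0.0929 W 0.0218 ang 8.4
```

View pics/crop1.png

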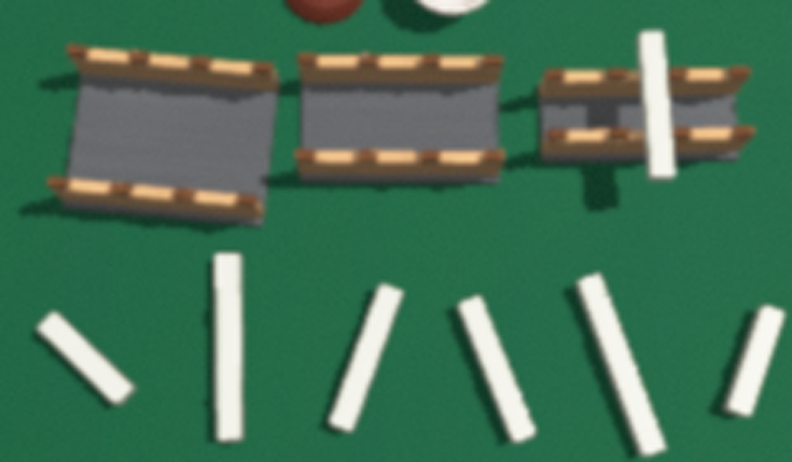

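```bash
cat > racks.py <<'E'
from h import *
p=cam("top"); im=p["img"]; hsv=cv2.cvtColor(im,cv2.COLOR_RGB2HSV)
m=((hsv[...,0]>8)&(hsv[...,0]<28)&(hsv[...,2]>150)&(hsv[...,1]>60)).astype(np.uint8)
n,l,s,c=cv2.connectedComponentsWithStats(m)
pts=[]
for i in range(1,n):
    if s[i,4]>=15 and 100<c[i][1]<230 and 150<c[i][0]<400:
        ys,xs=np.nonzero(l==i); w=np.ones(len(xs)); pts.append(p2w(p,np.c_[xs,ys],.05).mean(0)[:2]); print(c[i].round(1),s[i,4],pts[-1].round(4))
pts=np.array(pts)
from scipy.optimize import least_squares
for name,w,g in [("short",.025,(.65,-.19,0)),("mid",.04,(.655,.008,0)),("long",.055,(.637,.196,-.1))]:
    mod=np.array([[sx*w,y] for sx in(-1,1) for y in(-.05,0,.05)])
    def tr(q): 
        ca,sa=np.cos(q[2]),np.sin(q[2]); return mod@np.array([[ca,sa],[-sa,ca]])+q[:2]
    q=np.array(g)
    for _ in range(4):
        P=tr(q); d=np.linalg.norm(P[:,None]-pts[None],axis=2); j=d.argmin(1); ok=d[np.arange(6),j]<.02
        r=least_squares(lambda q:((tr(q)-pts[j])[ok]).ravel(),q); q=r.x
    print(name,q.round(4),"deg",np.degrees(q[2]).round(2),ok.sum(),"rms mm",1e3*np.sqrt(np.mean(r.fun**2)))
    print({b:(q[:2]+np.array([-np.sin(q[2]),np.cos(q[2])])*b).round(4) for b in(-.05,0,.05)})
r=((hsv[...,0]<6)|(hsv[...,0]>174))&(hsv[...,1]>150)&(hsv[...,2]>120)
r[:200]=0; r[:,:60]=0
ys,xs=np.nonzero(r); print("ball",xs.mean(),ys.mean(),len(xs),p2w(p,[xs.mean(),ys.mean()],.112))
E
python3 racks.py
```

```text
[182.  146.5] 48 [0.696 0.244]
[200.8 148.3] 44 [0.6915 0.1936]
[251.8 148.4] 48 [0.6922 0.057 ]
[270.4 148.4] 51 [0.6925 0.007 ]
[288.6 148.4] 47 [ 0.6929 -0.0421]
[219.4 149.9] 48 [0.6874 0.1438]
[326.4 152.8] 38 [ 0.6814 -0.1437]
[363.3 152.4] 44 [ 0.6833 -0.2433]
[327.1 170.5] 49 [ 0.6322 -0.1448]
[365.1 170.1] 55 [ 0.634  -0.2464]
[251.1 176.9] 56 [0.6131 0.0577]
[269.3 177. ] 60 [0.6133 0.0094]
[289.3 177.4] 52 [ 0.6124 -0.0437]
[176.8 186. ] 54 [0.5869 0.2526]
[196.  187.8] 54 [0.5825 0.2021]
[214.9 189.5] 52 [0.5781 0.1522]
short [ 0.6577 -0.1945  0.0228] deg 1.31 4 rms mm 0.6213839375760178
{-0.05: array([ 0.6589, -0.2445]), 0: array([ 0.6577, -0.1945]), 0.05: array([ 0.6566, -0.1446])}
mid [ 0.6528  0.0076 -0.0027] deg -0.16 6 rms mm 0.720953708009012
{-0.05: array([ 0.6526, -0.0424]), 0: array([0.6528, 0.0076]), 0.05: array([0.6529, 0.0576])}
long [ 0.6371  0.198  -0.0809] deg -4.64 6 rms mm 0.37405494623033797
{-0.05: array([0.633 , 0.1482]), 0: array([0.6371, 0.198 ]), 0.05: array([0.6411, 0.2479])}
ball 88.46753246753246 231.35064935064935 77 [[0.4577018 0.4448527 0.112    ]]
```

```bash
cat > go.py <<'E'
# usage: go.py x y z angle_deg [n] : prints rows (tool units) from the measured pose, tool down, tool x along stone angle (mod 180)
from h import *; import sys
x,y,z,a=map(float,sys.argv[1:5]); o=robot.get_obs()
P=o["position"]; Q=R.from_quat(o["tool_rot"]); T=np.array([x,y,z])
tx=Q.as_matrix()[:,0]; yaw=np.degrees(np.arctan2(tx[1],tx[0]))
d=(a-yaw+90)%180-90; A=np.radians(yaw+d)
Rt=R.from_matrix(np.array([[np.cos(A),np.sin(A),0],[np.sin(A),-np.cos(A),0],[0,0,-1]]).T)
rv=(Q.inv()*Rt).as_rotvec(); D=T-P
n=int(sys.argv[5]) if len(sys.argv)>5 else 0
n=max(n,int(np.ceil(np.abs(np.degrees(rv)).max()/5-.02)),int(np.ceil(np.linalg.norm(D)/.040-.02)),1)
print("t",round(o["time"],2),"P",P.round(4),"yaw",round(yaw,1),"d",(D*1e3).round(1),"dyaw",round(d,1),"w",round(o["grip_width"],4),"F",o["ft_force"].round(1),"q6",round(o["q"][5],2))
for k in range(n):
    q=Q*R.from_rotvec(rv*k/n); s=q.inv().apply(D/n)/.04
    print(" ".join("%.2f"%v for v in np.r_[np.degrees(rv/n)/5,s]))
E
python3 go.py .4644 .1423 .12 2.7
```

```text
t 0.8 P [0.1605 0.604  0.2226] yaw 165.1 d [ 303.9 -461.7 -102.6] dyaw 17.6 w 0.0872 F [ 1.3  0.3 -0.4] q6 -0.18
0.00 0.00 -0.23 -0.69 -0.61 0.17
0.00 0.00 -0.23 -0.67 -0.63 0.17
0.00 0.00 -0.23 -0.66 -0.64 0.17
0.00 0.00 -0.23 -0.65 -0.65 0.17
0.00 0.00 -0.23 -0.63 -0.67 0.17
0.00 0.00 -0.23 -0.62 -0.68 0.17
0.00 0.00 -0.23 -0.61 -0.69 0.17
0.00 0.00 -0.23 -0.59 -0.71 0.17
0.00 0.00 -0.23 -0.58 -0.72 0.17
0.00 0.00 -0.23 -0.56 -0.73 0.17
0.00 0.00 -0.23 -0.55 -0.74 0.17
0.00 0.00 -0.23 -0.53 -0.75 0.17
0.00 0.00 -0.23 -0.52 -0.76 0.17
0.00 0.00 -0.23 -0.50 -0.77 0.17
0.00 0.00 -0.23 -0.49 -0.78 0.17
```

```bash
python3 -m crank '0 0 -0.3 -0.9 -0.8 0.1 0; 0 0 -0.3 -0.9 -0.8 0.1 0; 0 0 -0.3 -0.85 -0.85 0.1 0; 0 0 -0.3 -0.85 -0.85 0.1 0;0 0 -0.3 -0.8 -0.9 0.1 0' 25; python3 go.py .4644 .1423 .12 2.7
```

```text
time: 1.42
position: [0.298, 0.4034, 0.2027]
tool_rot: [0.059, 0.998, 0.003, 0.002]
ft_force: [0.2, -0.5, -0.8]
grip_width: 0.0473
t 1.43 P [0.298  0.4034 0.2027] yaw 173.3 d [ 166.4 -261.1  -82.7] dyaw 9.4 w 0.0473 F [ 0.2 -0.5 -0.8] q6 -0.74
0.01 0.01 -0.24 -0.61 -0.75 0.26
0.01 0.01 -0.24 -0.60 -0.76 0.26
0.01 0.01 -0.24 -0.58 -0.78 0.26
0.01 0.01 -0.24 -0.56 -0.79 0.26
0.01 0.01 -0.24 -0.55 -0.80 0.26
0.01 0.01 -0.24 -0.53 -0.81 0.26
0.01 0.01 -0.24 -0.51 -0.82 0.26
0.01 0.01 -0.24 -0.50 -0.83 0.26
```

```bash
python3 -m crank '0 0 -0.4 -0.7 -0.9 0.3 0; 0 0 -0.4 -0.7 -0.95 0.3 0; 0 0 -0.4 -0.65 -0.95 0.3 0; 0 0 -0.4 -0.65 -0.95 0.3 0;0 0 -0.4 -0.6 -0.95 0.3 0'; python3 go.py .4644 .1423 .12 2.7
```

```text
time: 2.05
position: [0.4279, 0.2045, 0.1429]
tool_rot: [-0.032, 0.999, 0.005, 0.006]
ft_force: [0.7, 0.3, 0.5]
grip_width: 0.0434
t 2.05 P [0.4279 0.2045 0.1429] yaw -176.4 d [ 36.5 -62.2 -22.9] dyaw -0.9 w 0.0434 F [0.7 0.3 0.5] q6 -1.44
0.05 0.07 0.09 -0.40 -0.81 0.28
0.05 0.07 0.09 -0.41 -0.80 0.28
```

```bash
python3 -m crank '0 0 0 -0.5 -0.9 0.4 0; 0 0 0 -0.4 -0.7 0.2 0;0 0 0 0 0 0 0;0 0 0 0 0 0 0'; python3 go.py .4644 .1423 .12 2.7
```

```text
time: 2.55
position: [0.4721, 0.1388, 0.1181]
tool_rot: [-0.029, 1.0, 0.005, 0.007]
ft_force: [-0.3, -0.2, 0.9]
grip_width: 0.0434
t 2.55 P [0.4721 0.1388 0.1181] yaw -176.7 d [-7.7  3.5  1.9] dyaw -0.6 w 0.0434 F [-0.3 -0.2  0.9] q6 -1.59
0.10 0.17 0.12 0.19 0.10 -0.05
```

```bash
cat > ws.py <<'E'
# white bars in a picture: ws.py cam z [name]
from h import *; import sys
n,z=sys.argv[1],float(sys.argv[2]); p=cam(n,sys.argv[3] if len(sys.argv)>3 else None)
hsv=cv2.cvtColor(p["img"],cv2.COLOR_RGB2HSV)
m=((hsv[...,1]<60)&(hsv[...,2]>150)).astype(np.uint8)
k,l,s,c=cv2.connectedComponentsWithStats(m)
for i in range(1,k):
    if s[i,4]<100: continue
    ys,xs=np.nonzero(l==i); zz=z
    if n=="top":
        if s[i,4]>1500: continue
        zz=.018 if c[i][1]>200 else .068
    W=p2w(p,np.c_[xs,ys],zz)[:,:2]
    if W[:,0].max()<.3 : continue
    r=cv2.minAreaRect((W*1e4).astype(np.float32)); mu=W.mean(0); ev,V=np.linalg.eigh(np.cov((W-mu).T)); a=(np.degrees(np.arctan2(V[1,1],V[0,1]))+90)%180-90
    L=np.sqrt(12*ev[1]); w=np.sqrt(12*ev[0])
    if w>.04: continue
    print(c[i].round(),s[i,4],"ctr",mu.round(4),"rect",(np.array(r[0])/1e4).round(4),"L",L.round(4),"W",w.round(4),"ang",a.round(1))
E
python3 ws.py wrist .018 w1; python3 ws.py top 0 t1
```

```text
[285. 178.] 4772 ctr [0.4517 0.1432] rect [0.456  0.1434] L 0.1321 W 0.0185 ang 2.1
[134. 168.] 4631 ctr [0.45   0.0363] rect [0.4538 0.0357] L 0.1091 W 0.0209 ang -19.4
[445. 193.] 2958 ctr [0.4548 0.2586] rect [0.4553 0.2581] L 0.0889 W 0.018 ang 46.4
[ 11. 212.] 1019 ctr [ 0.4865 -0.0535] rect [ 0.4819 -0.0574] L 0.038 W 0.0157 ang 7.3
[556. 336.] 186 ctr [0.5669 0.3693] rect [0.5658 0.3678] L 0.0234 W 0.0068 ang 11.6
[349. 161.] 361 ctr [ 0.6536 -0.1997] rect [ 0.6539 -0.1995] L 0.1209 W 0.0214 ang 2.6
[338. 240.] 454 ctr [ 0.4495 -0.1748] rect [ 0.4505 -0.1744] L 0.1525 W 0.0212 ang 19.7
[261. 238.] 366 ctr [0.4551 0.0314] rect [0.4554 0.0312] L 0.1217 W 0.0213 ang -19.3
[300. 241.] 360 ctr [ 0.4457 -0.0738] rect [ 0.4461 -0.0736] L 0.1217 W 0.021 ang 21.8
[379. 239.] 277 ctr [ 0.4538 -0.2844] rect [ 0.4541 -0.2845] L 0.092 W 0.0215 ang -20.5
[422. 246.] 292 ctr [ 0.4351 -0.3981] rect [ 0.435  -0.3982] L 0.0927 W 0.0224 ang 8.0
```

View pics/w1.png

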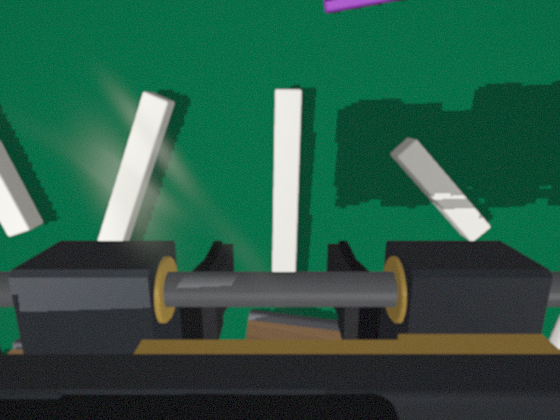

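Run:
```python
from h import *
p=cam("wrist")
print(p2w(p,[[274,89],[302,89],[297,270],[272,270]],.018))
print(p2w(p,[[144,92],[173,102]],.018))
```

```text
[[0.39073955 0.13214426 0.018     ]
 [0.38961769 0.15078961 0.018     ]
 [0.52083187 0.15689958 0.018     ]
 [0.521886   0.13790097 0.018     ]]
[[0.39784119 0.04582895 0.018     ]
 [0.4031136  0.06495487 0.018     ]]
```

```bash
python3 go.py .4647 .1434 .005 2.5 3
```

```text
t 2.7 P [0.472  0.1394 0.1183] yaw -176.6 d [  -7.3    4.  -113.3] dyaw -0.9 w 0.0437 F [-0.8 -0.7 -0.4] q6 -1.59
0.03 0.06 0.06 0.07 0.03 0.94
0.03 0.06 0.06 0.07 0.03 0.94
0.03 0.06 0.06 0.06 0.03 0.94
```

```bash
python3 -m crank '0.05 0.1 0.1 0.1 0.05 0.8 0; 0.05 0.1 0.1 0.1 0.05 0.8 0; 0 0 0 0 0 0.7 0; 0 0 0 0 0 0.3 0; 0 0 0 0 0 0 0'; python3 go.py .4647 .1434 .005 2.5
```

```text
time: 3.32
position: [0.4648, 0.1483, 0.0146]
tool_rot: [-0.025, 1.0, 0.0, 0.002]
ft_force: [0.3, -0.1, 0.4]
grip_width: 0.0439
t 3.33 P [0.4648 0.1483 0.0146] yaw -177.2 d [-0.1 -4.9 -9.6] dyaw -0.3 w 0.0439 F [ 0.3 -0.1  0.4] q6 -1.54
0.01 0.05 0.07 0.01 -0.12 0.24
```

```bash
python3 -m crank '0 0 0 0 -0.12 0.25 0; 0 0 0 0 0 0 0; 0 0 0 0 0 0 0.8; 0 0 0 0 0 0 0.8; 0 0 0 0 0 0 0.8' 25; python3 go.py .633 .1482 .12 -4.64
```

```text
time: 3.95
position: [0.4671, 0.1434, 0.0066]
tool_rot: [-0.025, 1.0, 0.0, 0.005]
ft_force: [-0.1, 0.6, -0.1]
grip_width: 0.0213
t 3.95 P [0.4671 0.1434 0.0066] yaw -177.2 d [165.9   4.8 113.4] dyaw -7.5 w 0.0213 F [-0.1  0.6 -0.1] q6 -1.55
0.00 0.02 0.25 -0.70 -0.01 -0.47
0.00 0.02 0.25 -0.70 0.00 -0.47
0.00 0.02 0.25 -0.69 0.02 -0.47
0.00 0.02 0.25 -0.69 0.03 -0.47
0.00 0.02 0.25 -0.69 0.05 -0.47
0.00 0.02 0.25 -0.69 0.06 -0.47
```

```bash
python3 -m crank '0 0 0 0 0 0 1; 0 0 0 0 0 -0.6 1; 0 0 0 0 0 -0.9 1; 0 0.05 0.2 -0.5 0 -0.9 1; 0 0.05 0.2 -0.9 0 -0.3 1'; python3 go.py .6354 .148 .09 -4.64; python3 ws.py side .05 s1
```

```text
time: 4.58
position: [0.5171, 0.1454, 0.1154]
tool_rot: [-0.007, 1.0, 0.0, -0.006]
ft_force: [0.3, 0.2, -1.6]
grip_width: 0.0174
t 4.58 P [0.5171 0.1454 0.1154] yaw -179.2 d [118.3   2.6 -25.4] dyaw -5.5 w 0.0174 F [ 0.3  0.2 -1.6] q6 -1.52
-0.00 -0.03 0.27 -0.74 0.01 0.15
-0.00 -0.03 0.27 -0.74 0.02 0.15
-0.00 -0.03 0.27 -0.74 0.04 0.15
-0.00 -0.03 0.27 -0.74 0.06 0.16
[245. 151.] 112 ctr [0.4634 0.3679] rect [0.4627 0.3867] L 0.1013 W 0.0373 ang -81.1
[244. 176.] 101 ctr [0.4546 0.2215] rect [0.4512 0.2244] L 0.0762 W 0.0312 ang 51.0
[249. 224.] 276 ctr [ 0.4584 -0.0073] rect [ 0.4572 -0.0068] L 0.1168 W 0.0306 ang -20.1
[248. 249.] 302 ctr [ 0.4498 -0.1085] rect [ 0.4513 -0.1076] L 0.1157 W 0.0283 ang 22.2
[325. 267.] 378 ctr [ 0.6603 -0.1942] rect [ 0.6607 -0.1941] L 0.1235 W 0.0296 ang 3.4
[251. 277.] 433 ctr [ 0.4532 -0.2052] rect [ 0.4544 -0.2048] L 0.1457 W 0.0272 ang 19.5
[255. 310.] 302 ctr [ 0.4572 -0.3097] rect [ 0.4566 -0.3096] L 0.0881 W 0.0254 ang -21.9
[250. 351.] 357 ctr [ 0.4389 -0.4193] rect [ 0.4391 -0.4192] L 0.0878 W 0.0239 ang 7.8
```

View pics/s1.png

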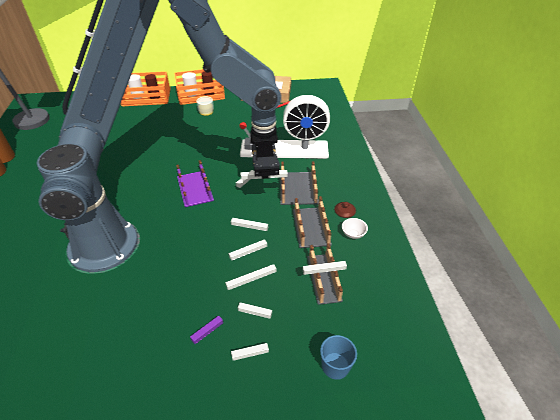

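```bash
python3 -m crank '0 0 0.3 -0.8 0 0.1 1; 0 0 0.3 -0.8 0 0.1 1; 0 0 0.3 -0.8 0.05 0.1 1; 0 0 0.1 -0.4 0.05 0.1 1; 0 0 0 0 0 0 1'; python3 go.py .6354 .148 .06 -4.64; python3 ws.py wrist .05 w2
```

```text
time: 5.25
position: [0.6395, 0.1468, 0.099]
tool_rot: [0.038, 0.999, 0.0, -0.001]
ft_force: [-0.5, 0.9, -0.8]
grip_width: 0.0179
t 5.25 P [0.6395 0.1468 0.099 ] yaw 175.6 d [ -4.1   1.2 -39. ] dyaw -0.2 w 0.0179 F [-0.5  0.9 -0.8] q6 -1.44
0.01 -0.01 0.05 0.10 0.02 0.98
[45. 16.] 1159 ctr [0.5143 0.036 ] rect [0.5151 0.0363] L 0.0189 W 0.0152 ang 78.6
[281. 177.] 7791 ctr [0.608  0.1506] rect [0.612  0.1489] L 0.1055 W 0.0246 ang -4.5
[279. 323.] 1378 ctr [0.7006 0.1425] rect [0.7005 0.1426] L 0.0255 W 0.0244 ang 71.4
[556. 341.] 182 ctr [0.727  0.3192] rect [0.7242 0.3181] L 0.0217 W 0.0044 ang 0.3
```

View pics/w2.png

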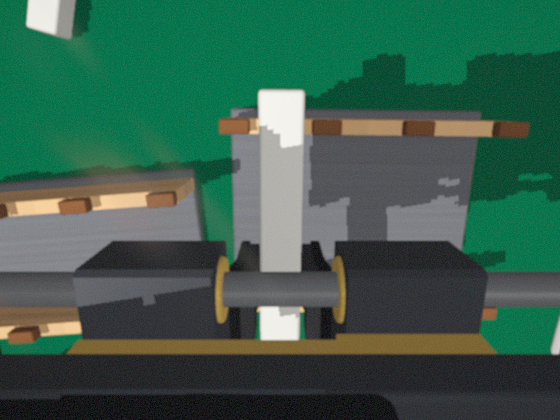

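Run:
```python
from h import *
p=cam("wrist")
print("stone near end",p2w(p,[[261,91],[303,91]],.1104).round(4))
print("far-part edges",p2w(p,[[261,265],[302,265]],.1104).round(4))
print("dividers inner corners top",p2w(p,[[250,121],[312,121]],.058).round(4), p2w(p,[[343,130],[404,130],[435,130],[496,130]],.05).round(4))
print("rail far top edge rows", p2w(p,[[281,123],[375,123],[375,133]],.05).round(4))
```

```text
stone near end [[0.5618 0.1461 0.1104]
 [0.563  0.1623 0.1104]]
far-part edges [[0.6335 0.1397 0.1104]
 [0.6349 0.1575 0.1104]]
dividers inner corners top [[0.5735 0.1367 0.058 ]
 [0.576  0.1694 0.058 ]] [[0.5824 0.1869 0.05  ]
 [0.585  0.2206 0.05  ]
 [0.5863 0.2378 0.05  ]
 [0.5889 0.2715 0.05  ]]
rail far top edge rows [[0.576  0.153  0.05  ]
 [0.58   0.2047 0.05  ]
 [0.5854 0.2046 0.05  ]]
```

```bash
python3 -m crank '0 0 0.05 0.1 0.02 0.3 1; 0 0 0 0 0 0.4 1; 0 0 0 0 0 0.25 1; 0 0 0 0 0 0 1;0 0 0 0 0 0 1'; python3 go.py .6354 .148 .057 -4.64
```

```text
time: 5.98
position: [0.6299, 0.1484, 0.058]
tool_rot: [0.04, 0.999, 0.0, -0.004]
ft_force: [1.1, 0.0, -1.7]
grip_width: 0.0176
t 5.97 P [0.6299 0.1484 0.058 ] yaw 175.4 d [ 5.5 -0.4 -1. ] dyaw -0.0 w 0.0176 F [ 1.1  0.  -1.7] q6 -1.43
-0.00 -0.08 0.01 -0.14 0.00 0.02
```

```bash
python3 -m crank '0 -0.08 0 -0.14 0 0 1; 0 0 0 0 0 0 1'; python3 go.py .6354 .148 .057 -4.64
```

```text
time: 6.22
position: [0.6368, 0.1479, 0.0587]
tool_rot: [0.04, 0.999, -0.0, 0.001]
ft_force: [0.9, -0.0, -1.4]
grip_width: 0.0176
t 6.22 P [0.6368 0.1479 0.0587] yaw 175.4 d [-1.4  0.1 -1.7] dyaw -0.0 w 0.0176 F [ 0.9 -0.  -1.4] q6 -1.43
-0.00 0.02 0.01 0.04 0.00 0.04
```

```bash
python3 -m crank '0 0 0 0.03 0 0.05 1; 0 0 0 0 0 0 0.3; 0 0 0 0 0 0 0.2; 0 0 0 0 0 -0.5 0.2; 0 0 0 0 0 -0.9 0.2'; python3 -m crank '0 0 0 0.3 0 -0.9 0; 0 0 0 0.8 0 -0.2 0; 0 0 0 0.8 0 0 0';python3 ws.py wrist .068 w3;python3 ws.py top 0 t3
```

```text
time: 6.85
position: [0.6341, 0.1478, 0.1135]
tool_rot: [0.04, 0.999, -0.0, -0.001]
ft_force: [0.5, 0.6, 0.3]
grip_width: 0.0341
time: 7.22
position: [0.5634, 0.154, 0.1671]
tool_rot: [0.041, 0.999, 0.001, 0.008]
ft_force: [-0.2, 1.1, -0.1]
grip_width: 0.0432
[114.  72.] 3582 ctr [0.4633 0.0536] rect [0.4645 0.0531] L 0.0936 W 0.0155 ang -19.6
[397.  40.] 2908 ctr [0.4582 0.2389] rect [0.4615 0.2413] L 0.0706 W 0.0159 ang 50.0
[ 13. 119.] 977 ctr [ 0.4871 -0.0202] rect [ 0.4841 -0.0223] L 0.0319 W 0.0142 ang 11.0
[544. 214.] 3734 ctr [0.5846 0.3455] rect [0.5792 0.3406] L 0.0863 W 0.0255 ang 2.8
[280. 236.] 1746 ctr [0.5851 0.1531] rect [0.5858 0.1529] L 0.0553 W 0.0181 ang -5.2
[279. 323.] 768 ctr [0.6578 0.1466] rect [0.6582 0.1465] L 0.03 W 0.0181 ang -4.7
[551. 327.] 635 ctr [0.6787 0.3612] rect [0.6802 0.3604] L 0.035 W 0.013 ang 14.3
[128. 131.] 250 ctr [0.7304 0.3839] rect [0.7291 0.3912] L 0.0789 W 0.03 ang 3.5
[349. 161.] 371 ctr [ 0.6534 -0.1997] rect [ 0.6539 -0.1996] L 0.1214 W 0.0219 ang 2.7
[338. 240.] 464 ctr [ 0.4493 -0.1748] rect [ 0.4505 -0.1744] L 0.1523 W 0.0217 ang 19.6
[261. 238.] 372 ctr [0.4547 0.0316] rect [0.4555 0.0314] L 0.1222 W 0.0216 ang -19.3
[300. 241.] 369 ctr [ 0.4459 -0.0736] rect [ 0.4465 -0.0735] L 0.1228 W 0.0213 ang 21.9
[379. 239.] 282 ctr [ 0.4538 -0.2842] rect [ 0.4544 -0.2842] L 0.0921 W 0.0218 ang -20.9
[422. 246.] 296 ctr [ 0.435  -0.3983] rect [ 0.4351 -0.3984] L 0.0929 W 0.0227 ang 8.1
```

View pics/w3.png

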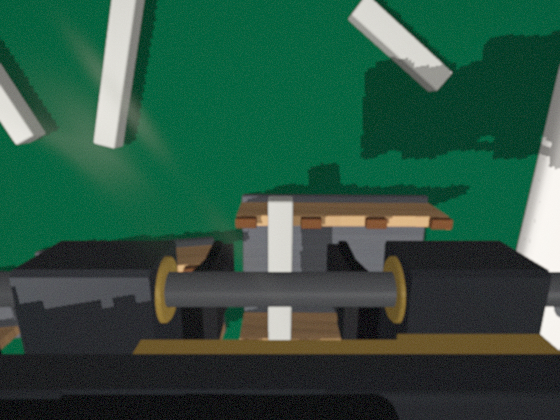

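View pics/t3.png

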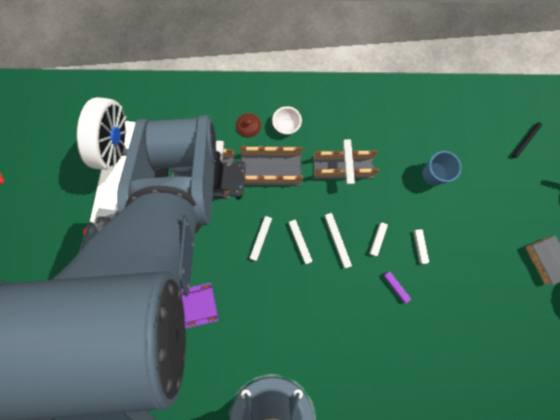

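```bash
python3 go.py .4500 -.1745 .12 19.6
```

```text
t 7.33 P [0.5598 0.1544 0.1662] yaw 175.4 d [-109.8 -328.9  -46.2] dyaw 24.2 w 0.0433 F [ 0.2 -0.8  0.9] q6 -1.41
-0.00 0.01 -0.54 0.23 -0.94 0.13
-0.00 0.01 -0.54 0.28 -0.92 0.13
-0.00 0.01 -0.54 0.32 -0.91 0.13
-0.00 0.01 -0.54 0.36 -0.89 0.13
-0.00 0.01 -0.54 0.40 -0.88 0.13
-0.00 0.01 -0.54 0.44 -0.86 0.13
-0.00 0.01 -0.54 0.48 -0.83 0.13
-0.00 0.01 -0.54 0.52 -0.81 0.13
-0.00 0.01 -0.54 0.56 -0.79 0.13
```

```bash
python3 -m crank '0 0 -0.5 0.25 -0.95 0.1 -0.1; 0 0 -0.5 0.3 -0.95 0.1 -0.1; 0 0 -0.5 0.35 -0.9 0.1 -0.1; 0 0 -0.5 0.35 -0.9 0.1 -0.1; 0 0 -0.5 0.4 -0.9 0.1 -0.1';python3 -m crank '0 0 -0.55 0.45 -0.85 0.1 -0.1; 0 0 -0.55 0.5 -0.85 0.15 -0.1; 0 0 -0.55 0.5 -0.8 0.15 -0.1; 0 0 -0.5 0.5 -0.75 0.15 -0.1; 0 0 0 0 0 0 -0.1';python3 go.py .4500 -.1745 .12 19.6
```

```text
time: 7.95
position: [0.5045, -0.0349, 0.1512]
tool_rot: [-0.076, 0.997, -0.002, 0.014]
ft_force: [-0.5, -0.5, 0.1]
grip_width: 0.0481
time: 8.57
position: [0.4643, -0.1921, 0.1323]
tool_rot: [-0.17, 0.985, -0.009, 0.021]
ft_force: [0.1, 0.6, 0.6]
grip_width: 0.0481
t 8.57 P [ 0.4643 -0.1921  0.1323] yaw -160.4 d [-14.3  17.6 -12.3] dyaw 0.0 w 0.0481 F [0.1 0.6 0.6] q6 -2.55
-0.29 0.43 -0.01 0.20 0.54 0.29
```

```bash
python3 -m crank '-0.2 0.35 0 0.2 0.5 0.1 -0.1; 0 0 0 0 0 0 -0.1';python3 go.py .4500 -.1745 .12 19.6
cat > near.py <<'E'
# near.py z L [name]: in wrist picture, fit the white bar nearest to image col 280; near end -> centre. 
from h import *; import sys
z=float(sys.argv[1]); L=float(sys.argv[2]); p=cam("wrist",sys.argv[3] if len(sys.argv)>3 else None)
hsv=cv2.cvtColor(p["img"],cv2.COLOR_RGB2HSV); m=((hsv[...,1]<60)&(hsv[...,2]>135)).astype(np.uint8); m[240:]=0
k,l,s,c=cv2.connectedComponentsWithStats(m)
i=max((i for i in range(1,k) if s[i,4]>600),key=lambda i:-abs(c[i][0]-280))
cs=max(cv2.findContours((l==i).astype(np.uint8),0,1)[0],key=len)[:,0]
W=p2w(p,cs,z)[:,:2]; ys,xs=np.nonzero(l==i); A=p2w(p,np.c_[xs,ys],z)[:,:2]; mu=A.mean(0)
ev,V=np.linalg.eigh(np.cov((A-mu).T)); d=V[:,1]; d=d if d[0]>0 else -d
# mid line by side edges
nrm=np.array([-d[1],d[0]]); t=(W-mu)@d; u=(W-mu)@nrm; t0=np.percentile(t,0.5)
for _ in range(3):
    sel=(t>t0+.012)&(t<t.max()-.015); hi=np.polyfit(t[sel&(u>0)],u[sel&(u>0)],1); lo=np.polyfit(t[sel&(u<0)],u[sel&(u<0)],1)
sl=(hi[0]+lo[0])/2; off=(hi[1]+lo[1])/2; a=np.arctan2(d[1],d[0])+np.arctan(sl)
e=mu+d*t0+nrm*(sl*t0+off); ctr=e+L/2*np.array([np.cos(a),np.sin(a)])
print("px",c[i].round(),"width",round(hi[1]-lo[1],4),"near end",e.round(4),"centre",ctr.round(4),"ang",round(np.degrees(a),2))
E
python3 near.py .018 .15 w4
```

```text
time: 8.82
position: [0.4499, -0.1742, 0.1279]
tool_rot: [-0.169, 0.986, -0.003, 0.003]
ft_force: [-1.0, 0.3, -0.1]
grip_width: 0.0476
t 8.82 P [ 0.4499 -0.1742  0.1279] yaw -160.5 d [ 0.1 -0.3 -7.9] dyaw 0.1 w 0.0476 F [-1.   0.3 -0.1] q6 -2.51
-0.07 0.06 -0.02 0.00 -0.01 0.20
px [280. 170.] width 0.0183 near end [ 0.38   -0.1992] centre [ 0.4507 -0.1741] ang 19.59
```

View pics/w4.png

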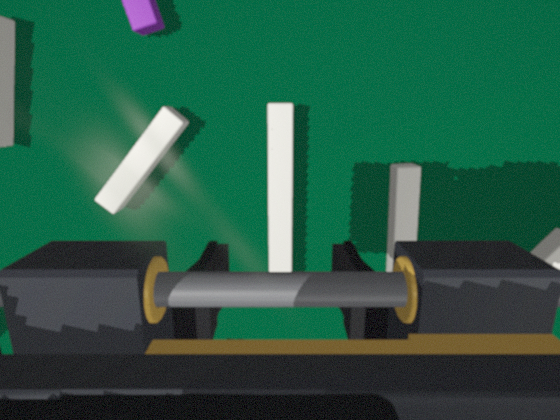

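```bash
python3 -m crank '-0.05 0.05 0 0 0 0.9 -0.1; 0 0 0 0 0 0.9 -0.1; 0 0 0 0 0 0.8 -0.1; 0 0 0 0 0 0.4 -0.1;0 0 0 0 0 0 -0.1';python3 go.py .4507 -.1743 .006 19.6
```

```text
time: 9.5
position: [0.4574, -0.1731, 0.0071]
tool_rot: [-0.174, 0.985, -0.005, 0.005]
ft_force: [0.3, 0.5, 0.7]
grip_width: 0.0479
t 9.5 P [ 0.4574 -0.1731  0.0071] yaw -160.0 d [-6.7 -1.2 -1.1] dyaw -0.4 w 0.0479 F [0.3 0.5 0.7] q6 -2.51
-0.13 0.09 0.09 0.17 0.03 0.03
```

```bash
python3 -m crank '-0.1 0.1 0.05 0.17 0.03 0 -0.1; 0 0 0 0 0 0 1; 0 0 0 0 0 0 1; 0 0 0 0 0 0 1;0 0 0 0 0 0 1';python3 go.py .4507 -.1743 .006 19.6
```

```text
time: 10.12
position: [0.4521, -0.1747, 0.0099]
tool_rot: [-0.172, 0.985, -0.003, 0.002]
ft_force: [0.1, -0.5, -1.0]
grip_width: 0.018
t 10.12 P [ 0.4521 -0.1747  0.0099] yaw -160.1 d [-1.4  0.4 -3.9] dyaw -0.3 w 0.018 F [ 0.1 -0.5 -1. ] q6 -2.51
-0.08 0.02 0.05 0.03 0.02 0.10
```

```bash
python3 -m crank '0 0 0 0 0 -0.8 1; 0 0 0 0 0 -0.9 1; 0 0 0 0 0 -0.9 1; 0 0 0 0 0 -0.4 1';python3 go.py .6385 .198 .13 -4.64; python3 near.py .128 .15 w5
```

```text
time: 10.62
position: [0.4501, -0.1733, 0.1314]
tool_rot: [-0.172, 0.985, -0.001, -0.0]
ft_force: [-0.2, 0.0, -1.2]
grip_width: 0.0177
t 10.62 P [ 0.4501 -0.1733  0.1314] yaw -160.2 d [188.4 371.3  -1.4] dyaw -24.5 w 0.0177 F [-0.2  0.  -1.2] q6 -2.51
-0.00 -0.00 0.44 -0.69 0.65 0.00
-0.00 -0.00 0.44 -0.66 0.67 0.00
-0.00 -0.00 0.44 -0.64 0.70 0.00
-0.00 -0.00 0.44 -0.61 0.72 0.00
-0.00 -0.00 0.44 -0.58 0.75 0.00
-0.00 -0.00 0.44 -0.55 0.77 0.00
-0.00 -0.00 0.44 -0.52 0.79 0.00
-0.00 -0.00 0.44 -0.49 0.81 0.00
-0.00 -0.00 0.44 -0.46 0.83 0.00
-0.00 -0.00 0.44 -0.43 0.85 0.00
-0.00 -0.00 0.44 -0.39 0.86 0.00
px [280. 164.] width 0.0192 near end [ 0.3782 -0.1984] centre [ 0.4487 -0.1726] ang 20.1
```

```bash
python3 -m crank '0 0 0.45 -0.7 0.65 0 1; 0 0 0.45 -0.7 0.7 0 1; 0 0 0.45 -0.7 0.75 0 1; 0 0 0.45 -0.65 0.75 0 1;0 0 0.45 -0.65 0.8 0 1';python3 go.py .6385 .198 .13 -4.64
```

```text
time: 11.3
position: [0.5452, 0.0048, 0.1299]
tool_rot: [-0.068, 0.998, -0.002, -0.0]
ft_force: [1.1, -0.5, -2.0]
grip_width: 0.0176
t 11.3 P [0.5452 0.0048 0.1299] yaw -172.2 d [9.330e+01 1.932e+02 1.000e-01] dyaw -12.4 w 0.0176 F [ 1.1 -0.5 -2. ] q6 -1.9
-0.01 -0.00 0.41 -0.49 0.74 -0.00
-0.01 -0.00 0.41 -0.47 0.76 -0.00
-0.01 -0.00 0.41 -0.44 0.78 -0.00
-0.01 -0.00 0.41 -0.41 0.79 -0.00
-0.01 -0.00 0.41 -0.38 0.81 -0.00
-0.01 -0.00 0.41 -0.35 0.82 -0.00
```

```bash
python3 -m crank '0 0 0.45 -0.5 0.8 0 1; 0 0 0.45 -0.5 0.85 0 1; 0 0 0.45 -0.45 0.85 0 1; 0 0 0.45 -0.45 0.85 0 1;0 0 0.4 -0.3 0.6 0 1';python3 -m crank '0 0 0 0 0 0 1';python3 go.py .6385 .198 .06 -4.64; python3 ws.py side .1 s2
```

```text
time: 11.92
position: [0.6228, 0.1745, 0.1232]
tool_rot: [0.031, 1.0, -0.003, -0.004]
ft_force: [0.3, 0.5, -1.7]
grip_width: 0.0176
time: 12.05
position: [0.6228, 0.1762, 0.1219]
tool_rot: [0.029, 1.0, -0.003, -0.005]
ft_force: [0.5, 0.4, -0.7]
grip_width: 0.0176
t 12.05 P [0.6228 0.1762 0.1219] yaw 176.6 d [ 15.7  21.8 -61.9] dyaw -1.3 w 0.0176 F [ 0.5  0.4 -0.7] q6 -1.4
-0.03 -0.05 0.13 -0.19 0.29 0.77
-0.03 -0.05 0.13 -0.18 0.29 0.77
[310. 166.] 101 ctr [0.6784 0.1933] rect [0.6735 0.1977] L 0.0666 W 0.0305 ang 8.2
[246. 178.] 153 ctr [0.458  0.1504] rect [0.4587 0.1511] L 0.0893 W 0.0279 ang 50.1
[300. 185.] 344 ctr [0.6296 0.1011] rect [0.6293 0.1022] L 0.144 W 0.0367 ang -4.6
[249. 224.] 276 ctr [ 0.4586 -0.0541] rect [ 0.4574 -0.0536] L 0.1104 W 0.029 ang -20.1
[248. 249.] 302 ctr [ 0.4504 -0.1497] rect [ 0.4518 -0.1489] L 0.1094 W 0.0268 ang 22.2
[325. 267.] 378 ctr [ 0.6494 -0.2308] rect [ 0.6498 -0.2307] L 0.1167 W 0.028 ang 3.4
[255. 310.] 302 ctr [ 0.4574 -0.34  ] rect [ 0.4568 -0.3398] L 0.0833 W 0.024 ang -21.9
[250. 351.] 357 ctr [ 0.4401 -0.4436] rect [ 0.4403 -0.4435] L 0.083 W 0.0226 ang 7.8
```

View pics/s2.png

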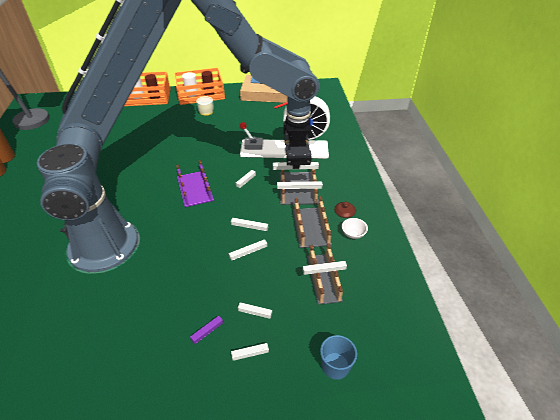

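```bash
python3 -m crank '0 -0.05 0.15 -0.35 0.5 0.4 1;0 0 0.1 0 0 0.3 1;0 0 0 0 0 0 1';python3 go.py .6385 .198 .06 -4.64; python3 near.py .1 .15 w6
```

```text
time: 12.48
position: [0.6337, 0.1905, 0.0909]
tool_rot: [0.042, 0.999, -0.004, -0.006]
ft_force: [-0.8, 0.0, -1.5]
grip_width: 0.0177
t 12.47 P [0.6337 0.1905 0.0909] yaw 175.2 d [  4.8   7.5 -30.9] dyaw 0.1 w 0.0177 F [-0.8  0.  -1.5] q6 -1.36
-0.11 -0.14 -0.02 -0.11 0.20 0.77
px [281. 165.] width 0.0173 near end [0.5583 0.1979] centre [0.633  0.1919] ang -4.59
```

View pics/w6.png

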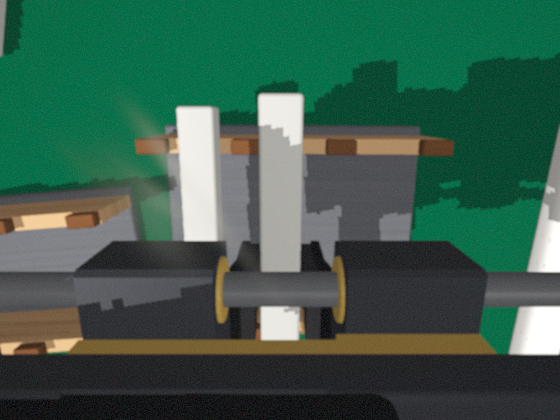

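```bash
python3 -m crank '-0.1 -0.14 0 -0.1 0.2 0 1;0 0 0 0 0 0.3 1;0 0 0 0 0 0 1';python3 go.py .6382 .198 .06 -4.64
```

```text
time: 12.9
position: [0.6393, 0.1972, 0.08]
tool_rot: [0.042, 0.999, 0.0, 0.002]
ft_force: [-0.0, 0.6, -1.3]
grip_width: 0.018
t 12.9 P [0.6393 0.1972 0.08  ] yaw 175.2 d [ -1.1   0.8 -20. ] dyaw 0.2 w 0.018 F [-0.   0.6 -1.3] q6 -1.35
0.00 0.04 -0.04 0.03 0.02 0.50
```

```bash
python3 -m crank '0 0.04 0 0.03 0.02 0.3 1;0 0 0 0 0 0.15 1;0 0 0 0 0 0 1';python3 go.py .6382 .198 .06 -4.64
```

```text
time: 13.28
position: [0.638, 0.1981, 0.0605]
tool_rot: [0.042, 0.999, 0.0, -0.0]
ft_force: [-0.4, 0.9, -1.3]
grip_width: 0.0174
t 13.28 P [0.638  0.1981 0.0605] yaw 175.2 d [ 0.2 -0.1 -0.5] dyaw 0.2 w 0.0174 F [-0.4  0.9 -1.3] q6 -1.35
0.00 -0.01 -0.04 -0.01 -0.00 0.01
```

```bash
python3 -m crank '0 0 0 0 0 0.02 0.3;0 0 0 0 0 0 0.3;0 0 0 0 0 -0.5 0.3; 0 0 0 0 0 -0.9 0.3;0 0 0 0.3 0 -0.8 0.3';python3 -m crank '0 0 0 0.9 0 0 0;0 0 0 0.9 0 0 0;0 0 0 0 0 0 0'; python3 ws.py top 0 t4; python3 go.py .4538 .2573 .13 47.7; python3 near.py .068 .15 w7
```

```text
time: 13.9
position: [0.6266, 0.1989, 0.1513]
tool_rot: [0.042, 0.999, 0.0, -0.001]
ft_force: [0.1, 1.2, -0.3]
grip_width: 0.0307
time: 14.28
position: [0.5571, 0.2059, 0.1608]
tool_rot: [0.042, 0.999, 0.002, 0.007]
ft_force: [1.1, 1.1, -0.2]
grip_width: 0.0423
[199. 151.] 204 ctr [0.6783 0.1935] rect [0.678  0.1937] L 0.0666 W 0.0217 ang -3.2
[349. 161.] 374 ctr [ 0.6538 -0.1996] rect [ 0.6539 -0.1995] L 0.1217 W 0.0221 ang 2.9
[218. 151.] 191 ctr [0.6773 0.1435] rect [0.6771 0.1435] L 0.0631 W 0.0216 ang -4.3
[261. 238.] 373 ctr [0.4547 0.0317] rect [0.4555 0.0314] L 0.1221 W 0.0216 ang -19.3
[300. 241.] 373 ctr [ 0.4457 -0.0737] rect [ 0.4463 -0.0736] L 0.1227 W 0.0215 ang 21.8
[379. 239.] 286 ctr [ 0.4538 -0.284 ] rect [ 0.4542 -0.2841] L 0.092 W 0.0222 ang -20.7
[422. 246.] 302 ctr [ 0.4347 -0.3981] rect [ 0.435  -0.3981] L 0.0926 W 0.0232 ang 8.3
[179. 241.] 210 ctr [0.4453 0.2487] rect [0.4454 0.2489] L 0.0674 W 0.0215 ang 47.3
t 14.32 P [0.5595 0.2059 0.1611] yaw 175.1 d [-105.7   51.4  -31.1] dyaw 52.6 w 0.0432 F [ 0.5 -0.9 -0.1] q6 -1.32
-0.00 0.02 -0.96 0.25 0.10 0.07
-0.00 0.02 -0.96 0.24 0.12 0.07
-0.00 0.02 -0.96 0.23 0.14 0.07
-0.00 0.02 -0.96 0.22 0.15 0.07
-0.00 0.02 -0.96 0.20 0.17 0.07
-0.00 0.02 -0.96 0.19 0.19 0.07
-0.00 0.02 -0.96 0.17 0.20 0.07
-0.00 0.02 -0.96 0.16 0.22 0.07
-0.00 0.02 -0.96 0.14 0.23 0.07
-0.00 0.02 -0.96 0.12 0.24 0.07
-0.00 0.02 -0.96 0.10 0.25 0.07Traceback (most recent call last):
  File "near.py", line 13, in <module>
    sel=(t>t0+.012)&(t<t.max()-.015); hi=np.polyfit(t[sel&(u>0)],u[sel&(u>0)],1); lo=np.polyfit(t[sel&(u<0)],u[sel&(u<0)],1)
                                         ~~~~~~~~~~^^^^^^^^^^^^^^^^^^^^^^^^^^^^^
    raise TypeError("expected non-empty vector for x")
TypeError: expected non-empty vector for x
```

View pics/w7.png

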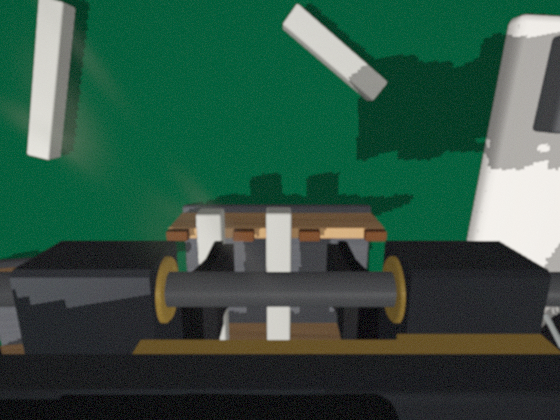

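```bash
python3 -m crank '0 0 -1 0.25 0.1 0.1 -0.1;0 0 -1 0.25 0.1 0.1 -0.1;0 0 -1 0.25 0.15 0.1 -0.1; 0 0 -1 0.2 0.15 0.1 -0.1;0 0 -1 0.2 0.15 0.1 -0.1';python3 -m crank '0 0 -1 0.2 0.2 0.1 -0.1;0 0 -1 0.2 0.2 0.1 -0.1;0 0 -1 0.15 0.2 0.05 -0.1;0 0 -1 0.15 0.2 0.05 -0.1; 0 0 -1 0.1 0.2 0 -0.1'; python3 go.py .4538 .2573 .13 47.7
```

```text
time: 15.0
position: [0.5236, 0.2279, 0.1429]
tool_rot: [-0.18, 0.984, -0.0, 0.018]
ft_force: [-0.4, -1.0, -0.3]
grip_width: 0.0483
time: 15.62
position: [0.4856, 0.2475, 0.1306]
tool_rot: [-0.394, 0.919, -0.006, 0.023]
ft_force: [-0.1, -0.3, 0.9]
grip_width: 0.0477
t 15.62 P [0.4856 0.2475 0.1306] yaw -133.6 d [-31.8   9.8  -0.6] dyaw 1.3 w 0.0477 F [-0.1 -0.3  0.9] q6 -2.11
-0.33 0.44 -0.27 0.37 0.74 -0.02
```

```bash
python3 -m crank '-0.3 0.4 -0.25 0.35 0.75 0 -0.1;0 0 0 0 0 0 -0.1'; python3 go.py .4538 .2573 .13 47.7; python3 near.py .018 .09 w8
```

```text
time: 15.88
position: [0.4539, 0.2591, 0.1294]
tool_rot: [-0.403, 0.915, -0.0, 0.001]
ft_force: [0.3, 0.6, 0.4]
grip_width: 0.0482
t 15.88 P [0.4539 0.2591 0.1294] yaw -132.5 d [-0.1 -1.8  0.6] dyaw 0.2 w 0.0482 F [0.3 0.6 0.4] q6 -2.1
-0.02 0.02 -0.03 0.03 -0.03 -0.01
px [278. 191.] width 0.0181 near end [0.4234 0.225 ] centre [0.4541 0.258 ] ang 47.09
```

View pics/w8.png

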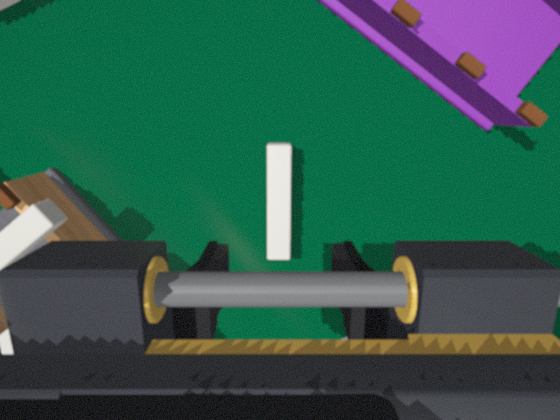

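```bash
python3 -m crank '0 0 0 0.02 -0.02 0.9 -0.1; 0 0 0 0 0 0.9 -0.1; 0 0 0 0 0 0.8 -0.1; 0 0 0 0 0 0.35 -0.1;0 0 0 0 0 0 -0.1';python3 go.py .4539 .2577 .008 47.4
```

```text
time: 16.55
position: [0.4641, 0.26, 0.0107]
tool_rot: [-0.402, 0.916, -0.002, 0.009]
ft_force: [-0.2, 0.5, 0.3]
grip_width: 0.0482
t 16.55 P [0.4641 0.26   0.0107] yaw -132.6 d [-10.2  -2.3  -2.7] dyaw 0.0 w 0.0482 F [-0.2  0.5  0.3] q6 -2.09
-0.12 0.17 -0.01 0.22 0.15 0.06
```

```bash
python3 -m crank '-0.1 0.15 0 0.22 0.15 0 -0.1; 0 0 0 0 0 0 1; 0 0 0 0 0 0 1; 0 0 0 0 0 0 1;0 0 0 0 0 0 1';python3 go.py .4539 .2577 .008 47.4
```

```text
time: 17.18
position: [0.4554, 0.2583, 0.0141]
tool_rot: [-0.402, 0.916, -0.001, 0.004]
ft_force: [0.6, -0.2, -0.3]
grip_width: 0.017
t 17.18 P [0.4554 0.2583 0.0141] yaw -132.6 d [-1.5 -0.6 -6.1] dyaw 0.0 w 0.017 F [ 0.6 -0.2 -0.3] q6 -2.09
-0.05 0.08 -0.01 0.04 0.02 0.15
```

```bash
python3 -m crank '0 0 0 0 0 0 0.3; -0.05 0.05 0 0 0 0.25 0.3; 0 0 0 0.03 0.02 0 1; 0 0 0 0 0 0 1;0 0 0 0 0 0 1';python3 go.py .4539 .2577 .008 47.4
```

```text
time: 17.8
position: [0.454, 0.2579, 0.0031]
tool_rot: [-0.402, 0.916, 0.001, 0.001]
ft_force: [0.1, -0.1, 2.7]
grip_width: 0.0179
t 17.8 P [0.454  0.2579 0.0031] yaw -132.6 d [-0.1 -0.2  4.9] dyaw 0.0 w 0.0179 F [ 0.1 -0.1  2.7] q6 -2.1
0.01 0.02 -0.01 0.00 -0.00 -0.12
```

```bash
python3 -m crank '0 0 0 0 0 -0.8 1; 0 0 0 0 0 -0.9 1; 0 0 0 0 0 -0.9 1; 0 0 0 0 0 -0.7 1';python3 go.py .6566 -.1446 .14 1.31
```

```text
time: 18.3
position: [0.4518, 0.2569, 0.136]
tool_rot: [-0.401, 0.916, 0.001, -0.003]
ft_force: [0.1, -0.2, -0.9]
grip_width: 0.0181
t 18.3 P [0.4518 0.2569 0.136 ] yaw -132.7 d [ 204.8 -401.5    4. ] dyaw -46.0 w 0.0181 F [ 0.1 -0.2 -0.9] q6 -2.1
0.00 -0.01 0.77 0.33 -0.88 -0.01
0.00 -0.01 0.77 0.27 -0.90 -0.01
0.00 -0.01 0.77 0.21 -0.92 -0.01
0.00 -0.01 0.77 0.14 -0.93 -0.01
0.00 -0.01 0.77 0.08 -0.94 -0.01
0.00 -0.01 0.77 0.02 -0.94 -0.01
0.00 -0.01 0.77 -0.04 -0.94 -0.01
0.00 -0.01 0.77 -0.11 -0.93 -0.01
0.00 -0.01 0.77 -0.17 -0.92 -0.01
0.00 -0.01 0.77 -0.23 -0.91 -0.01
0.00 -0.01 0.77 -0.29 -0.89 -0.01
0.00 -0.01 0.77 -0.35 -0.87 -0.01
```

```bash
python3 -m crank '0 0 0.8 0.3 -0.9 0 1; 0 0 0.8 0.25 -0.9 0 1; 0 0 0.8 0.2 -0.95 0 1; 0 0 0.8 0.1 -0.95 0 1;0 0 0.8 0 -0.95 0 1'; python3 -m crank '0 0 0.8 -0.05 -0.95 0 1; 0 0 0.8 -0.1 -0.95 0 1; 0 0 0.8 -0.15 -0.95 0 1; 0 0 0.8 -0.2 -0.9 0 1;0 0 0.8 -0.25 -0.9 0 1';python3 go.py .6566 -.1446 .13 1.31
```

```text
time: 18.92
position: [0.5453, 0.0886, 0.139]
tool_rot: [-0.234, 0.972, 0.001, -0.0]
ft_force: [-0.0, 1.1, -0.6]
grip_width: 0.0176
time: 19.55
position: [0.6348, -0.0836, 0.1375]
tool_rot: [-0.055, 0.998, 0.001, -0.002]
ft_force: [1.2, 1.0, 0.0]
grip_width: 0.0174
t 19.55 P [ 0.6348 -0.0836  0.1375] yaw -173.7 d [ 21.8 -61.   -7.5] dyaw -5.0 w 0.0174 F [1.2 1.  0. ] q6 -1.99
0.02 -0.02 0.50 -0.19 -0.79 0.09
0.02 -0.02 0.50 -0.22 -0.78 0.09
```

```bash
python3 -m crank '0 0 0.5 -0.2 -0.8 0.2 1; 0 0 0.4 -0.2 -0.6 0.4 1; 0 0 0 0 0 0.3 1; 0 0 0 0 0 0 1';python3 go.py .6566 -.1446 .06 1.31; python3 near.py .112 .09 w9
```

```text
time: 20.05
position: [0.6555, -0.1411, 0.0978]
tool_rot: [-0.013, 1.0, 0.002, -0.003]
ft_force: [-0.3, 0.1, -0.5]
grip_width: 0.0178
t 20.05 P [ 0.6555 -0.1411  0.0978] yaw -178.5 d [  1.1  -3.5 -37.8] dyaw -0.2 w 0.0178 F [-0.3  0.1 -0.5] q6 -1.98
0.05 -0.07 0.04 -0.03 -0.09 0.94
px [282. 207.] width 0.0176 near end [ 0.6102 -0.1414] centre [ 0.6552 -0.1402] ang 1.54
```

View pics/w9.png

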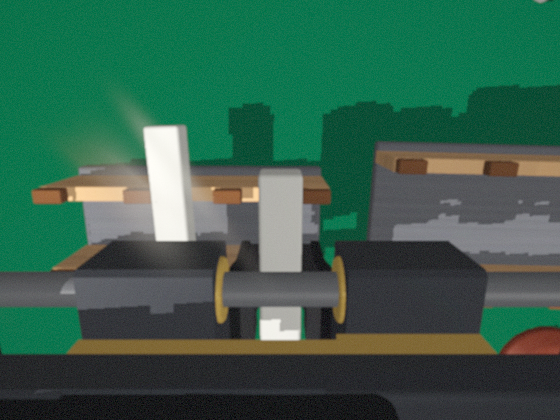

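```bash
python3 -m crank '0 -0.05 0 -0.03 -0.1 0.3 1;0 0 0 0 0 0.4 1;0 0 0 0 0 0 1';python3 go.py .6566 -.1446 .053 1.31
```

```text
time: 20.48
position: [0.6569, -0.1426, 0.0691]
tool_rot: [-0.015, 1.0, 0.002, -0.0]
ft_force: [-0.1, -0.5, -0.4]
grip_width: 0.0176
t 20.48 P [ 0.6569 -0.1426  0.0691] yaw -178.3 d [ -0.3  -2.  -16.1] dyaw -0.4 w 0.0176 F [-0.1 -0.5 -0.4] q6 -1.98
0.05 -0.00 0.08 0.01 -0.05 0.40
```

```bash
python3 -m crank '0 0 0 0 -0.05 0.3 1;0 0 0 0 0 0.1 1;0 0 0 0 0 0 1';python3 go.py .6566 -.1446 .053 1.31
```

```text
time: 20.85
position: [0.6569, -0.1444, 0.0532]
tool_rot: [-0.015, 1.0, 0.002, -0.0]
ft_force: [-0.0, 0.1, 1.4]
grip_width: 0.0177
t 20.85 P [ 0.6569 -0.1444  0.0532] yaw -178.3 d [-0.3 -0.2 -0.2] dyaw -0.4 w 0.0177 F [-0.   0.1  1.4] q6 -1.99
0.05 -0.01 0.09 0.01 -0.00 0.00
```

```bash
python3 -m crank '0 0 0 0 0 0 0.3;0 0 0 0 0 0 0.3;0 0 0 0 0 -0.5 0.3; 0 0 0 0 0 -0.8 0.3;0 0 0 0 -0.6 -0.3 0.3';python3 -m crank '0 0 0 0 -0.7 0 0.3;0 0 0 0 0 0 0.3'; python3 go.py .6537 -.1997 .06 2.7; python3 near.py .068 .12 w10;python3 ws.py side .068 s3
```

```text
time: 21.48
position: [0.6581, -0.1681, 0.1203]
tool_rot: [-0.016, 1.0, 0.002, -0.0]
ft_force: [-0.5, -0.5, 0.3]
grip_width: 0.0299
time: 21.72
position: [0.6606, -0.2017, 0.1237]
tool_rot: [-0.015, 1.0, -0.0, 0.003]
ft_force: [-0.9, 0.3, -0.5]
grip_width: 0.0304
t 21.73 P [ 0.6606 -0.2017  0.1237] yaw -178.3 d [ -6.9   2.  -63.7] dyaw 1.0 w 0.0304 F [-0.9  0.3 -0.5] q6 -2.06
-0.00 0.03 -0.10 0.09 0.03 0.80
-0.00 0.03 -0.10 0.09 0.03 0.80
px [259. 187.] width 0.0329 near end [ 0.6153 -0.1799] centre [ 0.6498 -0.229 ] ang -54.94
[290. 175.] 190 ctr [0.6105 0.1884] rect [0.6163 0.189 ] L 0.0959 W 0.0358 ang -10.0
[299. 185.] 256 ctr [0.6339 0.1355] rect [0.6329 0.1356] L 0.1272 W 0.0336 ang -10.2
[249. 224.] 276 ctr [ 0.4585 -0.0242] rect [ 0.4573 -0.0236] L 0.1145 W 0.03 ang -20.1
[248. 249.] 302 ctr [ 0.45   -0.1233] rect [ 0.4514 -0.1225] L 0.1134 W 0.0278 ang 22.2
[324. 268.] 351 ctr [ 0.6549 -0.2085] rect [ 0.6568 -0.2077] L 0.1207 W 0.0271 ang 2.4
[255. 310.] 302 ctr [ 0.4573 -0.3206] rect [ 0.4567 -0.3205] L 0.0864 W 0.0249 ang -21.9
[250. 351.] 357 ctr [ 0.4394 -0.428 ] rect [ 0.4396 -0.428 ] L 0.0861 W 0.0234 ang 7.8
```

View pics/w10.png

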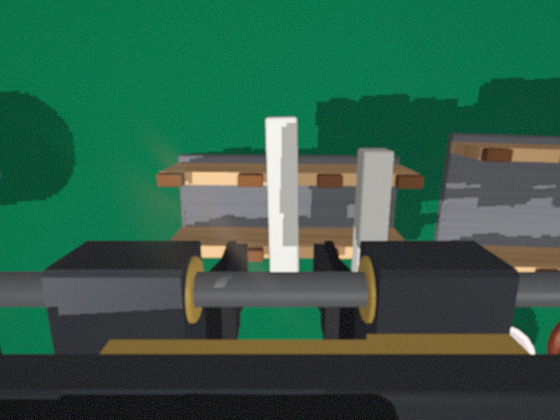

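Run:
```python
from h import *
p=cam("wrist")
print(p2w(p,[[267,118],[297,118],[270,268],[299,268]],.068).round(4))
```

```text
[[ 0.5953 -0.2076  0.068 ]
 [ 0.5947 -0.1907  0.068 ]
 [ 0.6866 -0.2036  0.068 ]
 [ 0.686  -0.1854  0.068 ]]
```

```bash
python3 -m crank '0 0 -0.1 0.1 0.08 0.6 0.25;0 0 -0.05 0.1 0.03 0.6 0.25;0 0 0 0 0 0.3 0.25;0 0 0 0 0 0 0.25'; python3 go.py .6545 -.197 .056 2.8
```

```text
time: 22.38
position: [0.6526, -0.1924, 0.0632]
tool_rot: [-0.025, 1.0, -0.0, 0.002]
ft_force: [0.5, 0.4, 0.2]
grip_width: 0.0325
t 22.38 P [ 0.6526 -0.1924  0.0632] yaw -177.1 d [ 1.9 -4.6 -7.2] dyaw -0.1 w 0.0325 F [0.5 0.4 0.2] q6 -2.07
-0.00 0.05 0.02 -0.04 -0.12 0.18
```

```bash
python3 -m crank '0 0 0 -0.04 -0.12 0.15 0.25;0 0 0 0 0 0.05 0.25;0 0 0 0 0 0 1;0 0 0 0 0 0 1;0 0 0 0 0 0 1'; python3 go.py .6545 -.197 .056 2.8
```

```text
time: 23.0
position: [0.655, -0.1965, 0.0551]
tool_rot: [-0.026, 1.0, 0.0, 0.002]
ft_force: [-0.2, -0.7, -1.2]
grip_width: 0.0178
t 23.0 P [ 0.655  -0.1965  0.0551] yaw -177.1 d [-0.5 -0.5  0.9] dyaw -0.1 w 0.0178 F [-0.2 -0.7 -1.2] q6 -2.08
0.00 0.05 0.03 0.01 -0.01 -0.02
```

```bash
python3 -m crank '0 0 0 0 0 -0.6 1;0 0 0 0 0 -0.9 1;0 0 0.1 0 0.5 -0.2 1;0 0 0.2 0 0.9 0 1;0 0 0.2 0 0.9 0 1'; python3 go.py .6526 -.0424 .09 -0.16
```

```text
time: 23.62
position: [0.6492, -0.1015, 0.1225]
tool_rot: [-0.0, 1.0, 0.002, 0.0]
ft_force: [-0.1, 0.4, -0.8]
grip_width: 0.0175
t 23.62 P [ 0.6492 -0.1015  0.1225] yaw -180.0 d [  3.4  59.1 -32.5] dyaw -0.2 w 0.0175 F [-0.1  0.4 -0.8] q6 -1.9
0.02 0.00 0.02 -0.04 0.74 0.41
0.02 0.00 0.02 -0.04 0.74 0.41
```

```bash
python3 -m crank '0 0 0 -0.05 0.75 0.3 1;0 0 0 -0.05 0.6 0.4 1;0 0 0 0 0 0 1'; python3 go.py .6526 -.0424 .055 -0.16;python3 near.py .105 .12 w11
```

```text
time: 24.0
position: [0.6488, -0.0377, 0.0912]
tool_rot: [-0.002, 1.0, 0.004, -0.003]
ft_force: [-0.3, 0.5, -1.1]
grip_width: 0.0178
t 24.0 P [ 0.6488 -0.0377  0.0912] yaw -179.7 d [  3.8  -4.7 -36.2] dyaw -0.4 w 0.0178 F [-0.3  0.5 -1.1] q6 -1.81
0.09 -0.08 0.09 -0.10 -0.13 0.90
px [274. 196.] width 0.0319 near end [ 0.5883 -0.0285] centre [ 0.6402 -0.0585] ang -30.0
```

View pics/w11.png

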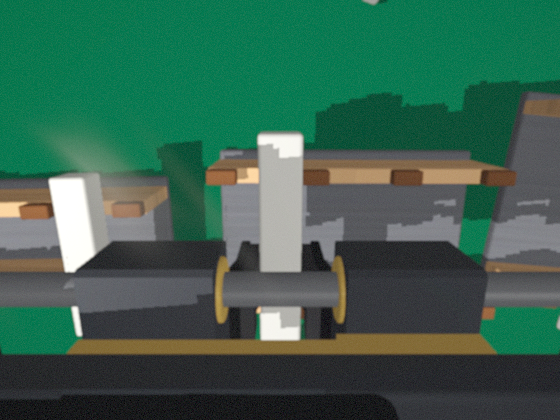

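```bash
python3 -c "
from h import *
p=cam('wrist'); print(p2w(p,[[259,133],[302,133]],.104).round(4))"; python3 -m crank '0.05 -0.05 0 -0.1 -0.13 0.3 1;0 0 0 0 0 0.4 1;0 0 0 0 0 0 1'; python3 go.py .6526 -.0424 .055 -0.16
```

```text
[[ 0.5891 -0.0468  0.104 ]
 [ 0.589  -0.0299  0.104 ]]
time: 24.48
position: [0.6554, -0.0489, 0.0635]
tool_rot: [0.0, 1.0, 0.0, 0.002]
ft_force: [0.2, -0.3, -0.5]
grip_width: 0.0177
t 24.48 P [ 0.6554 -0.0489  0.0635] yaw 180.0 d [-2.8  6.5 -8.5] dyaw -0.1 w 0.0177 F [ 0.2 -0.3 -0.5] q6 -1.82
0.00 0.04 0.02 0.07 0.16 0.21
```

```bash
python3 -m crank '0 0.04 0 0.07 0.16 0 1;0 0 0 0 0 0.1 1;0 0 0 0 0 0 1'; python3 go.py .6526 -.0424 .055 -0.16
```

```text
time: 24.85
position: [0.6526, -0.0427, 0.0594]
tool_rot: [0.001, 1.0, 0.0, 0.0]
ft_force: [-0.4, -0.5, -0.6]
grip_width: 0.0176
t 24.85 P [ 0.6526 -0.0427  0.0594] yaw 179.9 d [-0.   0.3 -4.4] dyaw -0.1 w 0.0176 F [-0.4 -0.5 -0.6] q6 -1.81
0.00 0.00 0.01 0.00 0.01 0.11
```

Release, then go to the mid stone near (0.446, -0.074).

```bash
python3 -m crank '0 0 0 0 0 0.1 1;0 0 0 0 0 0 0.3;0 0 0 0 0 0 0.3;0 0 0 0 0 -0.5 0.3; 0 0 0 0 0 -0.8 0.3';python3 -m crank '0 0 0 0.5 0 -0.4 0;0 0 0 0.9 0 0 0;0 0 0 0 0 0 0'; python3 ws.py top 0 t5; python3 ws.py side .068 s4; python3 go.py .4462 -.0736 .13 21.8
```

```text
time: 25.48
position: [0.6517, -0.0424, 0.1081]
tool_rot: [0.001, 1.0, 0.0, -0.001]
ft_force: [1.0, -0.9, 0.9]
grip_width: 0.0302
time: 25.85
position: [0.5986, -0.0433, 0.1327]
tool_rot: [0.001, 1.0, -0.001, 0.005]
ft_force: [0.4, -1.1, 0.7]
grip_width: 0.0425
[198. 163.] 418 ctr [0.6438 0.1964] rect [0.6446 0.1964] L 0.1338 W 0.022 ang -4.7
[217. 164.] 395 ctr [0.6432 0.1466] rect [0.6392 0.1466] L 0.1337 W 0.0207 ang -5.4
[379. 239.] 279 ctr [ 0.4537 -0.2843] rect [ 0.4542 -0.2841] L 0.092 W 0.0217 ang -20.7
[422. 246.] 293 ctr [ 0.435  -0.3982] rect [ 0.435  -0.3982] L 0.0926 W 0.0225 ang 8.0
[249. 224.] 276 ctr [ 0.4585 -0.0242] rect [ 0.4573 -0.0236] L 0.1145 W 0.03 ang -20.1
[314. 226.] 315 ctr [ 0.6541 -0.0516] rect [ 0.654  -0.0513] L 0.12 W 0.0322 ang 0.4
[248. 249.] 302 ctr [ 0.45   -0.1233] rect [ 0.4514 -0.1225] L 0.1134 W 0.0278 ang 22.2
[322. 252.] 263 ctr [ 0.6586 -0.1524] rect [ 0.6589 -0.1523] L 0.091 W 0.03 ang 2.6
[255. 310.] 301 ctr [ 0.4574 -0.3207] rect [ 0.4567 -0.3205] L 0.0861 W 0.0249 ang -22.0
[250. 351.] 357 ctr [ 0.4394 -0.428 ] rect [ 0.4396 -0.428 ] L 0.0861 W 0.0234 ang 7.8
t 25.95 P [ 0.6024 -0.0441  0.133 ] yaw 179.9 d [-156.2  -29.5   -3. ] dyaw 21.9 w 0.0436 F [0.6 0.7 0.7] q6 -1.83
-0.02 0.03 -0.87 0.78 -0.15 0.00
-0.02 0.03 -0.87 0.79 -0.09 0.01
-0.02 0.03 -0.87 0.79 -0.03 0.01
-0.02 0.03 -0.87 0.79 0.03 0.01
-0.02 0.03 -0.87 0.79 0.09 0.01
```

View pics/s4.png

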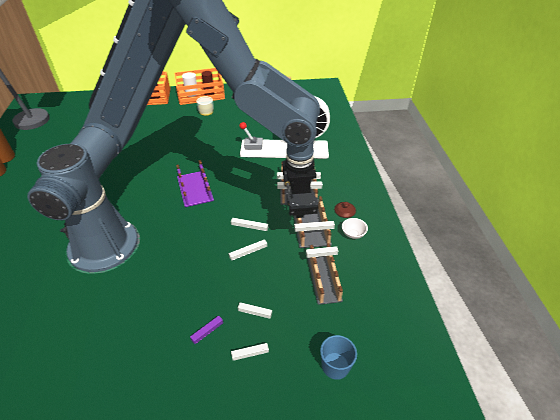

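```bash
python3 -m crank '0 0 -0.85 0.8 -0.15 0 -0.1;0 0 -0.85 0.8 -0.1 0 -0.1;0 0 -0.85 0.8 -0.05 0 -0.1;0 0 -0.85 0.8 0 0 -0.1;0 0 -0.85 0.7 0.05 0 -0.1';python3 -m crank '0 0 0 0 0 0 -0.1'; python3 go.py .4462 -.0736 .13 21.8
```

```text
time: 26.58
position: [0.4568, -0.0807, 0.1327]
tool_rot: [-0.191, 0.981, -0.008, 0.015]
ft_force: [0.7, -0.9, -0.1]
grip_width: 0.0478
time: 26.7
position: [0.4563, -0.0811, 0.133]
tool_rot: [-0.19, 0.982, -0.008, 0.015]
ft_force: [1.2, 0.3, -0.4]
grip_width: 0.0479
t 26.7 P [ 0.4563 -0.0811  0.133 ] yaw -158.1 d [-10.1   7.5  -3. ] dyaw -0.1 w 0.0479 F [ 1.2  0.3 -0.4] q6 -2.38
-0.24 0.30 0.03 0.17 0.27 0.07
```

```bash
python3 -m crank '-0.24 0.3 0 0.17 0.25 0 -0.1;0 0 0 0 0 0 -0.1'; python3 go.py .4462 -.0736 .13 21.8; python3 near.py .018 .12 w12
```

```text
time: 26.95
position: [0.4495, -0.0749, 0.1333]
tool_rot: [-0.19, 0.982, -0.001, 0.001]
ft_force: [0.2, 0.4, -0.3]
grip_width: 0.0476
t 26.95 P [ 0.4495 -0.0749  0.1333] yaw -158.1 d [-3.3  1.3 -3.3] dyaw -0.1 w 0.0476 F [ 0.2  0.4 -0.3] q6 -2.36
-0.02 0.03 0.01 0.06 0.06 0.08
px [283. 179.] width 0.0179 near end [ 0.3906 -0.0952] centre [ 0.4464 -0.0731] ang 21.66
```

View pics/w12.png

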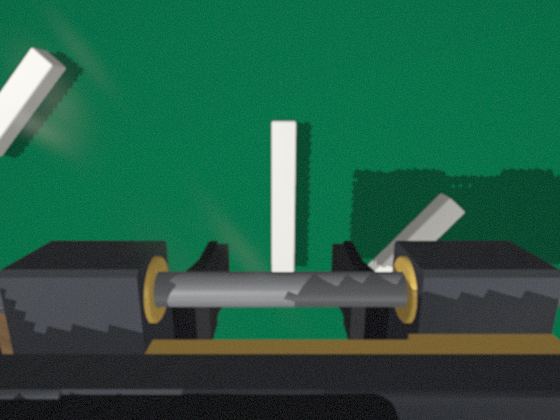

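```bash
python3 -m crank '0 0.03 0 0.08 0.06 0.9 -0.1; 0 0.03 0 0.05 0 0.9 -0.1; 0 0 0 0.05 0 0.8 -0.1; 0 0 0 0 0 0.45 -0.1;0 0 0 0 0 0 -0.1';python3 go.py .4464 -.0733 .008 21.7
```

```text
time: 27.62
position: [0.4513, -0.0776, 0.0082]
tool_rot: [-0.191, 0.982, -0.005, 0.004]
ft_force: [-0.5, -0.2, 0.8]
grip_width: 0.0476
t 27.62 P [ 0.4513 -0.0776  0.0082] yaw -158.0 d [-4.9  4.3 -0.2] dyaw -0.3 w 0.0476 F [-0.5 -0.2  0.8] q6 -2.36
-0.13 0.08 0.06 0.07 0.14 0.00
```

```bash
python3 -m crank '-0.1 0.08 0.05 0.07 0.14 0.07 -0.1; 0 0 0 0 0 0 0.5; 0 0 0 0 0 0 1; 0 0 0 0 0 0 1;0 0 0 0 0 0 1';python3 go.py .4464 -.0733 .008 21.7
```

```text
time: 28.25
position: [0.4487, -0.0736, 0.0076]
tool_rot: [-0.189, 0.982, -0.003, 0.002]
ft_force: [-0.4, 0.5, -1.5]
grip_width: 0.0176
t 28.25 P [ 0.4487 -0.0736  0.0076] yaw -158.2 d [-2.3  0.3  0.4] dyaw -0.1 w 0.0176 F [-0.4  0.5 -1.5] q6 -2.35
-0.07 0.04 0.01 0.05 0.03 -0.01
```

```bash
python3 -m crank '0 0 0 0 0 -0.8 1; 0 0 0 0 0 -0.9 1; 0 0 0 0 0 -0.9 1; 0 0 0.3 -0.3 0.1 -0.4 1';python3 go.py .655 .0076 .11 -0.16
```

```text
time: 28.75
position: [0.4558, -0.0647, 0.1295]
tool_rot: [-0.175, 0.985, -0.001, -0.0]
ft_force: [0.8, 0.2, -1.0]
grip_width: 0.0175
t 28.75 P [ 0.4558 -0.0647  0.1295] yaw -159.9 d [199.2  72.3 -19.5] dyaw -20.3 w 0.0175 F [ 0.8  0.2 -1. ] q6 -2.3
-0.00 -0.00 0.68 -0.88 -0.00 0.08
-0.00 -0.00 0.68 -0.88 0.05 0.08
-0.00 -0.00 0.68 -0.88 0.10 0.08
-0.00 -0.00 0.68 -0.87 0.15 0.08
-0.00 -0.00 0.68 -0.86 0.20 0.08
-0.00 -0.00 0.68 -0.85 0.25 0.08
```

```bash
python3 -m crank '0 0 0.7 -0.9 0 0 1; 0 0 0.7 -0.9 0.05 0 1; 0 0 0.7 -0.9 0.1 0 1; 0 0 0.7 -0.9 0.15 0.05 1;0 0 0.65 -0.8 0.2 0.1 1';python3 -m crank '0 0 0 0 0 0 1';python3 go.py .655 .0076 .09 -0.16
```

```text
time: 29.38
position: [0.6252, -0.0038, 0.1255]
tool_rot: [-0.019, 1.0, -0.001, -0.0]
ft_force: [0.0, -0.9, -1.2]
grip_width: 0.0177
time: 29.5
position: [0.6269, -0.0031, 0.1249]
tool_rot: [-0.02, 1.0, -0.001, 0.0]
ft_force: [0.2, 0.6, -0.0]
grip_width: 0.0175
t 29.5 P [ 0.6269 -0.0031  0.1249] yaw -177.7 d [ 28.1  10.7 -34.9] dyaw -2.4 w 0.0175 F [ 0.2  0.6 -0. ] q6 -1.79
-0.02 0.01 0.24 -0.36 0.12 0.44
-0.02 0.01 0.24 -0.35 0.13 0.44
```

```bash
python3 -m crank '0 0 0.3 -0.4 0.15 0.3 1; 0 0 0.2 -0.3 0.1 0.5 1;0 0 0 0 0 0 1';python3 go.py .655 .0076 .058 -0.16; python3 near.py .1 .12 w13
```

```text
time: 29.88
position: [0.6508, 0.0075, 0.0913]
tool_rot: [0.002, 1.0, -0.001, -0.003]
ft_force: [0.2, 0.4, -0.8]
grip_width: 0.0176
t 29.88 P [0.6508 0.0075 0.0913] yaw 179.8 d [  4.2   0.1 -33.3] dyaw 0.1 w 0.0176 F [ 0.2  0.4 -0.8] q6 -1.72
-0.03 -0.07 -0.02 -0.11 0.00 0.83
px [285. 189.] width 0.0189 near end [0.5876 0.0082] centre [0.6476 0.0102] ang 1.92
```

View pics/w13.png

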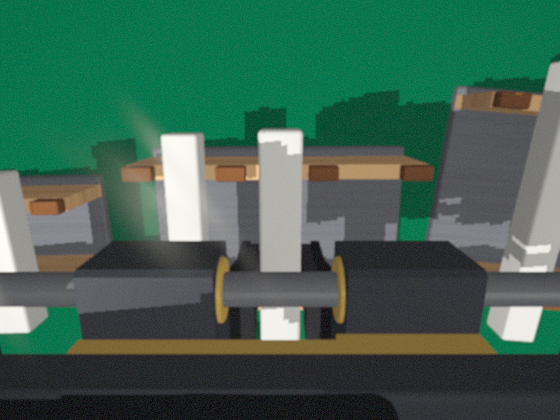

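```bash
python3 -m crank '0 -0.05 0 -0.13 0 0.2 1;0 0 0 0 0 0.3 1;0 0 0 0 0 0 1';python3 go.py .6555 .0076 .058 -0.16
```

```text
time: 30.3
position: [0.6553, 0.0063, 0.0726]
tool_rot: [0.002, 1.0, -0.002, 0.0]
ft_force: [-0.8, 0.7, -1.2]
grip_width: 0.0176
t 30.3 P [0.6553 0.0063 0.0726] yaw 179.7 d [  0.2   1.3 -14.6] dyaw 0.1 w 0.0176 F [-0.8  0.7 -1.2] q6 -1.72
-0.04 0.00 -0.02 -0.00 0.03 0.37
```

```bash
python3 -m crank '0 0 0 0 0.03 0.3 1;0 0 0 0 0 0.08 1;0 0 0 0 0 0 1';python3 go.py .6555 .0076 .058 -0.16
```

```text
time: 30.68
position: [0.6547, 0.0075, 0.0576]
tool_rot: [0.002, 1.0, -0.002, -0.0]
ft_force: [0.0, 0.3, 1.6]
grip_width: 0.0177
t 30.68 P [0.6547 0.0075 0.0576] yaw 179.7 d [0.8 0.1 0.4] dyaw 0.1 w 0.0177 F [0.  0.3 1.6] q6 -1.72
-0.04 -0.01 -0.02 -0.02 0.00 -0.01
```

```bash
python3 -m crank '0 0 0 0 0 0 0.3;0 0 0 0 0 0 0.3;0 0 0 0 0 -0.5 0.3; 0 0 0 0 0 -0.8 0.3;0 0 0 0.5 0 -0.4 0.3';python3 -m crank '0 0 0 0.9 0 0 0;0 0 0 0.9 0 0 0;0 0 0 0 0 0 0'; python3 ws.py side .018 s5; python3 ws.py top 0 t6; python3 go.py .4553 .0314 .13 -19.3
```

```text
time: 31.3
position: [0.6366, 0.0076, 0.1289]
tool_rot: [0.002, 1.0, -0.002, 0.001]
ft_force: [-0.0, 0.6, 0.4]
grip_width: 0.0307
time: 31.68
position: [0.5647, 0.0077, 0.1351]
tool_rot: [0.002, 1.0, -0.003, 0.006]
ft_force: [0.6, 0.1, -0.4]
grip_width: 0.0425
[308. 175.] 180 ctr [0.6816 0.2418] rect [0.68  0.242] L 0.0932 W 0.0384 ang -5.7
[311. 185.] 165 ctr [0.6853 0.1885] rect [0.6839 0.1897] L 0.0781 W 0.0394 ang -3.8
[312. 214.] 299 ctr [0.6652 0.0459] rect [0.6653 0.0461] L 0.1267 W 0.035 ang -0.4
[249. 224.] 276 ctr [0.4583 0.0226] rect [0.4571 0.0232] L 0.1209 W 0.0317 ang -20.1
[314. 226.] 317 ctr [ 0.6645 -0.0062] rect [ 0.6647 -0.0061] L 0.127 W 0.0342 ang 0.2
[322. 252.] 264 ctr [ 0.6693 -0.1128] rect [ 0.6699 -0.1125] L 0.0964 W 0.0317 ang 2.3
[255. 310.] 300 ctr [ 0.4572 -0.2904] rect [ 0.4564 -0.2902] L 0.0911 W 0.0262 ang -22.0
[250. 351.] 357 ctr [ 0.4382 -0.4037] rect [ 0.4384 -0.4037] L 0.0909 W 0.0247 ang 7.8
[197. 165.] 449 ctr [0.6384 0.1971] rect [0.6375 0.1967] L 0.1455 W 0.0217 ang -5.3
[217. 155.] 220 ctr [0.6685 0.1461] rect [0.6589 0.145 ] L 0.0899 W 0.0188 ang -10.2
[328. 160.] 265 ctr [ 0.6562 -0.1441] rect [ 0.6573 -0.1438] L 0.0913 W 0.0209 ang 1.3
[379. 239.] 271 ctr [ 0.4536 -0.2841] rect [ 0.4538 -0.2844] L 0.0914 W 0.0212 ang -20.4
[422. 246.] 280 ctr [ 0.4347 -0.3983] rect [ 0.4349 -0.3985] L 0.0925 W 0.0215 ang 8.2
t 31.77 P [0.5687 0.007  0.1354] yaw 179.8 d [-113.4   24.4   -5.4] dyaw -19.1 w 0.0432 F [ 0.8 -0.1  0.5] q6 -1.75
-0.01 0.05 0.95 0.71 0.15 0.02
-0.01 0.05 0.95 0.72 0.09 0.02
-0.01 0.05 0.95 0.72 0.03 0.03
-0.01 0.05 0.95 0.72 -0.03 0.03
```

View pics/s5.png

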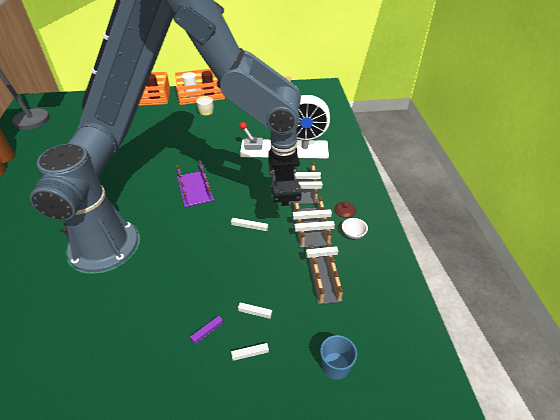

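```bash
python3 -m crank '0 0 0.95 0.7 0.15 0 -0.1;0 0 0.95 0.7 0.1 0 -0.1;0 0 0.95 0.7 0.05 0 -0.1;0 0 0.95 0.7 -0.05 0 -0.1;0 0 0 0 0 0 -0.1'; python3 go.py .4553 .0314 .13 -19.3
```

```text
time: 32.4
position: [0.4676, 0.0304, 0.1356]
tool_rot: [0.172, 0.985, -0.001, 0.018]
ft_force: [-0.1, 0.2, 0.1]
grip_width: 0.048
t 32.4 P [0.4676 0.0304 0.1356] yaw 160.2 d [-12.3   1.   -5.6] dyaw 0.5 w 0.048 F [-0.1  0.2  0.1] q6 -1.39
0.03 0.40 -0.11 0.30 -0.08 0.13
```

```bash
python3 -m crank '0 0.4 -0.1 0.3 -0.08 0 -0.1;0 0 0 0 0 0 -0.1'; python3 go.py .4553 .0314 .13 -19.3; python3 near.py .018 .12 w14
```

```text
time: 32.65
position: [0.4593, 0.0306, 0.1359]
tool_rot: [0.167, 0.986, 0.002, 0.002]
ft_force: [-0.2, 0.2, -0.0]
grip_width: 0.0477
t 32.65 P [0.4593 0.0306 0.1359] yaw 160.8 d [-4.   0.8 -5.9] dyaw -0.1 w 0.0477 F [-0.2  0.2 -0. ] q6 -1.42
0.05 0.04 0.02 0.10 -0.01 0.15
px [280. 177.] width 0.0184 near end [0.3992 0.0523] centre [0.456  0.0328] ang -19.0
```

View pics/w14.png

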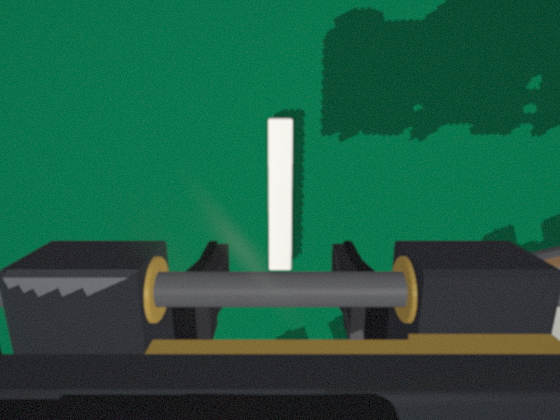

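```bash
python3 -m crank '0.05 0.05 0 0.15 0 0.9 -0.1; 0 0.03 0 0.07 0 0.9 -0.1; 0 0 0 0.05 0 0.8 -0.1; 0 0 0 0 0 0.5 -0.1;0 0 0 0 0 0 -0.1';python3 go.py .4558 .0324 .008 -19.1
```

```text
time: 33.33
position: [0.4597, 0.0318, 0.0089]
tool_rot: [0.167, 0.986, -0.0, 0.006]
ft_force: [-0.2, 0.3, -0.3]
grip_width: 0.048
t 33.33 P [0.4597 0.0318 0.0089] yaw 160.8 d [-3.9  0.6 -0.9] dyaw 0.1 w 0.048 F [-0.2  0.3 -0.3] q6 -1.41
0.02 0.13 -0.02 0.10 -0.02 0.02
```

```bash
python3 -m crank '0 0.13 0 0.1 -0.02 0.08 -0.1; 0 0 0 0 0 0 0.5; 0 0 0 0 0 0 1; 0 0 0 0 0 0 1;0 0 0 0 0 0 1';python3 go.py .4558 .0324 .008 -19.1
```

```text
time: 33.95
position: [0.4582, 0.0319, 0.008]
tool_rot: [0.166, 0.986, 0.001, 0.003]
ft_force: [0.5, -0.7, -1.1]
grip_width: 0.0175
t 33.95 P [0.4582 0.0319 0.008 ] yaw 160.8 d [-2.4  0.5  0. ] dyaw 0.1 w 0.0175 F [ 0.5 -0.7 -1.1] q6 -1.42
0.03 0.06 -0.01 0.06 -0.01 -0.00
```

```bash
python3 -m crank '0 0 0 0 0 -0.8 1; 0 0 0 0 0 -0.9 1; 0 0 0 0 0 -0.9 1; 0 0 -0.3 -0.3 0.1 -0.4 1';python3 go.py .6553 .0576 .11 -0.16
```

```text
time: 34.45
position: [0.4673, 0.0321, 0.1298]
tool_rot: [0.153, 0.988, 0.001, -0.001]
ft_force: [0.6, -0.3, -1.1]
grip_width: 0.0177
t 34.45 P [0.4673 0.0321 0.1298] yaw 162.4 d [188.   25.5 -19.8] dyaw 17.5 w 0.0177 F [ 0.6 -0.3 -1.1] q6 -1.44
0.00 -0.00 -0.70 -0.86 0.41 0.10
0.00 -0.00 -0.70 -0.88 0.35 0.10
0.00 -0.00 -0.70 -0.90 0.30 0.10
0.00 -0.00 -0.70 -0.92 0.24 0.10
0.00 -0.00 -0.70 -0.93 0.19 0.10
```

```bash
python3 -m crank '0 0 -0.7 -0.85 0.4 0 1; 0 0 -0.7 -0.9 0.35 0 1; 0 0 -0.7 -0.9 0.3 0 1; 0 0 -0.7 -0.9 0.25 0.05 1; 0 0 -0.7 -0.85 0.2 0.1 1';python3 -m crank '0 0 0 0 0 0 1';python3 go.py .6553 .0576 .09 -0.16
```

```text
time: 35.08
position: [0.6532, 0.06, 0.1254]
tool_rot: [-0.004, 1.0, 0.001, -0.001]
ft_force: [0.3, -0.3, -2.1]
grip_width: 0.0179
time: 35.2
position: [0.6552, 0.0603, 0.1248]
tool_rot: [-0.004, 1.0, 0.001, -0.001]
ft_force: [-0.5, -0.0, -1.2]
grip_width: 0.0179
t 35.2 P [0.6552 0.0603 0.1248] yaw -179.5 d [  0.1  -2.7 -34.8] dyaw -0.6 w 0.0179 F [-0.5 -0.  -1.2] q6 -1.66
0.02 -0.01 0.12 -0.00 -0.07 0.87
```

```bash
python3 -m crank '0 0 0.1 0 -0.07 0.5 1; 0 0 0 0 0 0.4 1;0 0 0 0 0 0 1';python3 go.py .6553 .0576 .058 -0.16; python3 near.py .1 .12 w15
```

```text
time: 35.58
position: [0.6511, 0.0578, 0.0867]
tool_rot: [0.001, 1.0, 0.001, -0.004]
ft_force: [0.5, 0.7, -2.0]
grip_width: 0.0179
t 35.58 P [0.6511 0.0578 0.0867] yaw 179.9 d [  4.2  -0.2 -28.7] dyaw -0.1 w 0.0179 F [ 0.5  0.7 -2. ] q6 -1.65
0.03 -0.08 0.01 -0.11 -0.01 0.72
px [281. 183.] width 0.0164 near end [0.589  0.0587] centre [0.649  0.0592] ang 0.54
```

View pics/w15.png

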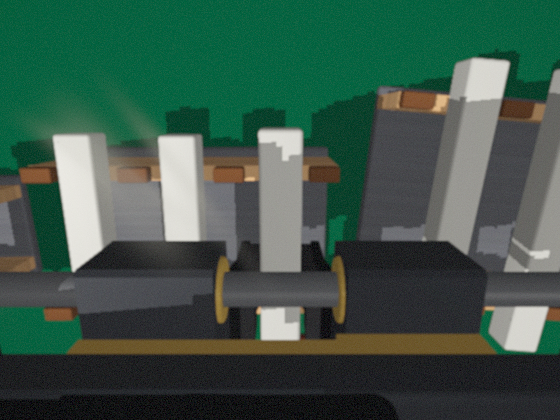

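```bash
python3 -m crank '0 -0.07 0 -0.11 0 0.3 1;0 0 0 0 0 0.2 1;0 0 0 0 0 0 1';python3 go.py .6553 .0576 .058 -0.16
```

```text
time: 36.0
position: [0.6568, 0.0578, 0.0674]
tool_rot: [0.001, 1.0, 0.001, 0.001]
ft_force: [0.5, 0.0, -1.8]
grip_width: 0.0178
t 36.0 P [0.6568 0.0578 0.0674] yaw 179.9 d [-1.5 -0.2 -9.4] dyaw -0.1 w 0.0178 F [ 0.5  0.  -1.8] q6 -1.65
0.02 0.03 0.01 0.04 -0.00 0.24
```

```bash
python3 -m crank '0 0 0 0.03 0 0.2 1;0 0 0 0 0 0.04 1;0 0 0 0 0 0 1';python3 go.py .6553 .0576 .058 -0.16
```

```text
time: 36.38
position: [0.6555, 0.0578, 0.058]
tool_rot: [0.001, 1.0, 0.001, 0.001]
ft_force: [0.3, 0.2, 0.2]
grip_width: 0.0177
t 36.38 P [0.6555 0.0578 0.058 ] yaw 179.9 d [-0.2 -0.2  0. ] dyaw -0.1 w 0.0177 F [0.3 0.2 0.2] q6 -1.65
0.02 0.03 0.01 0.01 -0.00 -0.00
```

Release; next the short stone near (0.454, -0.284).

```bash
python3 -m crank '0 0 0 0 0 0.01 0.3;0 0 0 0 0 0 0.3;0 0 0 0 0 -0.5 0.3; 0 0 0 0 0 -0.8 0.3;0 0 0 0.5 0 -0.4 0.3';python3 -m crank '0 0 0 0.9 0 0 0;0 0 0 0.9 0 0 0;0 0 0 0 0 0 0'; python3 near.py .068 .12 w16; python3 ws.py top 0 t7; python3 go.py .4540 -.2843 .13 -20.4
```

```text
time: 37.0
position: [0.6377, 0.0574, 0.1297]
tool_rot: [0.001, 1.0, 0.001, 0.004]
ft_force: [0.4, 0.7, -0.6]
grip_width: 0.0305
time: 37.38
position: [0.5659, 0.0575, 0.1359]
tool_rot: [0.001, 1.0, 0.0, 0.009]
ft_force: [-0.2, -0.8, -0.2]
grip_width: 0.0423
px [412. 226.] width 0.0157 near end [0.5589 0.1632] centre [0.5879 0.1107] ang -61.04
[290. 157.] 239 ctr [ 0.663  -0.0452] rect [ 0.6527 -0.0437] L 0.1169 W 0.0174 ang 3.7
[328. 160.] 265 ctr [ 0.6562 -0.1441] rect [ 0.6573 -0.1438] L 0.0913 W 0.0209 ang 1.3
[379. 239.] 273 ctr [ 0.4537 -0.2842] rect [ 0.4541 -0.2845] L 0.0916 W 0.0212 ang -20.3
[422. 246.] 284 ctr [ 0.4351 -0.3982] rect [ 0.4349 -0.3983] L 0.0926 W 0.0219 ang 8.3
t 37.48 P [0.5701 0.0569 0.1362] yaw 179.9 d [-116.1 -341.2   -6.2] dyaw -20.3 w 0.0429 F [ 0.8 -0.2  1.3] q6 -1.67
0.01 0.03 0.45 0.32 -0.95 0.01
0.01 0.03 0.45 0.28 -0.96 0.01
0.01 0.03 0.45 0.25 -0.97 0.01
0.01 0.03 0.45 0.21 -0.98 0.01
0.01 0.03 0.45 0.17 -0.99 0.01
0.01 0.03 0.45 0.13 -0.99 0.01
0.01 0.03 0.45 0.09 -1.00 0.02
0.01 0.03 0.45 0.05 -1.00 0.02
0.01 0.03 0.45 0.01 -1.00 0.02
```

View pics/w16.png

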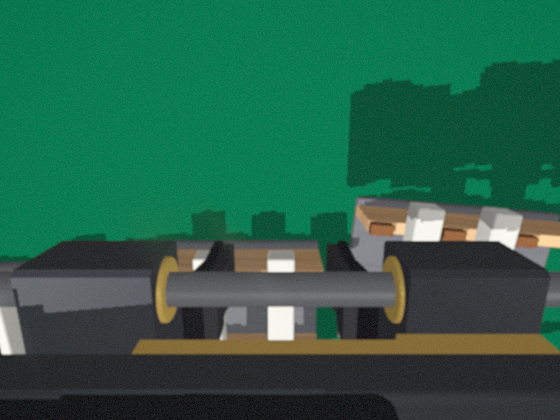

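```bash
python3 -m crank '0 0.05 0.45 0.3 -0.95 0 -0.1;0 0.05 0.45 0.3 -0.95 0 -0.1;0 0 0.45 0.25 -1 0 -0.1;0 0 0.45 0.2 -1 0 -0.1;0 0 0.45 0.2 -1 0 -0.1';python3 -m crank '0 0 0.45 0.15 -1 0 -0.1;0 0 0.45 0.1 -1 0 -0.1;0 0 0.45 0.05 -1 0 -0.1;0 0 0.4 0 -0.8 0 -0.1;0 0 0 0 0 0 -0.1'; python3 go.py .4540 -.2843 .13 -20.4
```

```text
time: 38.1
position: [0.5157, -0.1411, 0.1386]
tool_rot: [0.099, 0.995, -0.001, 0.017]
ft_force: [0.5, 0.7, 0.9]
grip_width: 0.0475
time: 38.72
position: [0.4724, -0.301, 0.1412]
tool_rot: [0.179, 0.983, -0.004, 0.024]
ft_force: [-0.1, 0.4, -0.4]
grip_width: 0.0478
t 38.73 P [ 0.4724 -0.301   0.1412] yaw 159.3 d [-18.4  16.7 -11.2] dyaw 0.3 w 0.0478 F [-0.1  0.4 -0.4] q6 -2.01
0.01 0.57 -0.05 0.59 0.23 0.25
```

```bash
python3 -m crank '0 0.5 0 0.6 0.22 0.1 -0.1;0 0.05 0 0 0 0 -0.1'; python3 go.py .4540 -.2843 .13 -20.4; python3 near.py .018 .09 w17
```

```text
time: 38.98
position: [0.4525, -0.2821, 0.1356]
tool_rot: [0.179, 0.984, 0.001, -0.001]
ft_force: [-0.2, -0.6, 0.7]
grip_width: 0.048
t 38.98 P [ 0.4525 -0.2821  0.1356] yaw 159.4 d [ 1.5 -2.2 -5.6] dyaw 0.2 w 0.048 F [-0.2 -0.6  0.7] q6 -1.98
0.02 -0.03 -0.04 -0.06 -0.04 0.14
px [278. 193.] width 0.0184 near end [ 0.412  -0.2676] centre [ 0.4541 -0.2834] ang -20.65
```

View pics/w17.png

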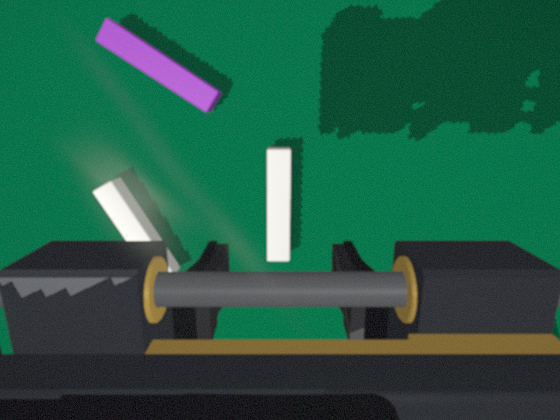

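```bash
python3 -m crank '0 0 0 0.05 -0.03 0.9 -0.1; 0 0.03 0 0.05 0 0.9 -0.1; 0 0 0 0.05 0 0.8 -0.1; 0 0 0 0 0 0.5 -0.1;0 0 0 0 0 0 -0.1';python3 go.py .4540 -.2838 .008 -20.5
```

```text
time: 39.65
position: [0.453, -0.2801, 0.0106]
tool_rot: [0.174, 0.985, -0.002, 0.002]
ft_force: [0.1, -0.1, 0.2]
grip_width: 0.0477
t 39.65 P [ 0.453  -0.2801  0.0106] yaw 159.9 d [ 1.  -3.7 -2.6] dyaw -0.4 w 0.0477 F [ 0.1 -0.1  0.2] q6 -1.98
-0.03 0.06 0.09 -0.05 -0.08 0.07
```

```bash
python3 -m crank '0 0.05 0.08 -0.05 -0.08 0.08 -0.1; 0 0 0 0 0 0 0.5; 0 0 0 0 0 0 1; 0 0 0 0 0 0 1;0 0 0 0 0 0 1';python3 go.py .4540 -.2838 .008 -20.5
```

```text
time: 40.28
position: [0.4562, -0.2851, 0.0105]
tool_rot: [0.177, 0.984, -0.003, 0.003]
ft_force: [-0.4, -0.1, -1.4]
grip_width: 0.0177
t 40.27 P [ 0.4562 -0.2851  0.0105] yaw 159.6 d [-2.2  1.3 -2.5] dyaw -0.1 w 0.0177 F [-0.4 -0.1 -1.4] q6 -1.98
-0.06 0.07 0.02 0.06 0.01 0.06
```

```bash
python3 -m crank '0 0 0 0 0 -0.8 1; 0 0 0 0 0 -0.9 1; 0 0 0 0 0 -0.9 1; 0 0 -0.3 -0.3 0.1 -0.4 1';python3 go.py .6602 -.1944 .12 1.31
```

```text
time: 40.78
position: [0.4661, -0.2833, 0.132]
tool_rot: [0.165, 0.986, -0.001, -0.0]
ft_force: [0.7, -0.3, -0.4]
grip_width: 0.0176
t 40.77 P [ 0.4661 -0.2833  0.132 ] yaw 161.1 d [194.1  88.9 -12. ] dyaw 20.2 w 0.0176 F [ 0.7 -0.3 -0.4] q6 -1.99
-0.00 -0.00 -0.67 -0.64 0.61 0.05
-0.00 -0.00 -0.67 -0.68 0.57 0.05
-0.00 -0.00 -0.67 -0.71 0.53 0.05
-0.00 -0.00 -0.67 -0.74 0.49 0.05
-0.00 -0.00 -0.67 -0.77 0.45 0.05
-0.00 -0.00 -0.67 -0.79 0.40 0.05
```

```bash
python3 -m crank '0 0 -0.7 -0.7 0.65 0 1; 0 0 -0.7 -0.7 0.6 0 1; 0 0 -0.7 -0.75 0.55 0 1; 0 0 -0.7 -0.75 0.5 0 1;0 0 -0.7 -0.75 0.45 0 1';python3 -m crank '0 0 -0.3 -0.3 0.2 0 1;0 0 0 0 0 0 1';python3 go.py .6602 -.1944 .095 1.31
```

```text
time: 41.4
position: [0.6349, -0.2052, 0.1339]
tool_rot: [0.01, 1.0, -0.002, -0.0]
ft_force: [-0.4, -0.5, -1.1]
grip_width: 0.0176
time: 41.65
position: [0.6478, -0.1957, 0.1331]
tool_rot: [-0.005, 1.0, -0.002, -0.001]
ft_force: [-0.7, -0.1, -1.5]
grip_width: 0.0178
t 41.65 P [ 0.6478 -0.1957  0.1331] yaw -179.4 d [ 12.4   1.3 -38.1] dyaw 0.7 w 0.0178 F [-0.7 -0.1 -1.5] q6 -2.03
-0.04 -0.02 -0.15 -0.31 0.03 0.95
```

```bash
python3 -m crank '0 0 -0.15 -0.35 0.03 0.5 1;0 0 0 0 0 0.5 1;0 0 0 0 0 0 1';python3 go.py .6602 -.1944 .061 1.31; python3 near.py .105 .09 w18
```

```text
time: 42.02
position: [0.6572, -0.1961, 0.0913]
tool_rot: [-0.01, 1.0, -0.001, -0.004]
ft_force: [-0.2, -0.1, -0.1]
grip_width: 0.0175
t 42.02 P [ 0.6572 -0.1961  0.0913] yaw -178.9 d [  3.    1.7 -30.3] dyaw 0.2 w 0.0175 F [-0.2 -0.1 -0.1] q6 -2.04
-0.03 -0.08 -0.04 -0.08 0.04 0.76
px [250. 212.] width 0.0182 near end [ 0.6227 -0.1733] centre [ 0.6316 -0.2174] ang -78.64
```

View pics/w18.png

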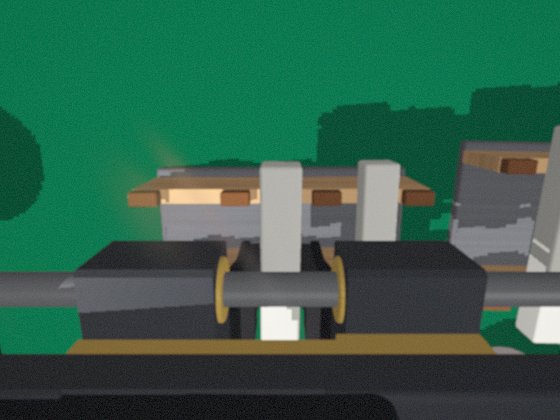

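```bash
python3 -c "
from h import *
p=cam('wrist'); print(p2w(p,[[260,163],[301,163]],.0988).round(4), p2w(p,[[358,162],[396,162]],.068).round(4))"; python3 -m crank '0 -0.07 0 -0.08 0.04 0.3 1;0 0 0 0 0 0.2 1;0 0 0 0 0 0 1'; python3 go.py .6602 -.1944 .061 1.31
```

```text
[[ 0.6103 -0.2051  0.0988]
 [ 0.61   -0.1879  0.0988]] [[ 0.6129 -0.1578  0.068 ]
 [ 0.6125 -0.1388  0.068 ]]
time: 42.5
position: [0.6625, -0.196, 0.0737]
tool_rot: [-0.009, 1.0, -0.003, 0.003]
ft_force: [-0.3, -0.8, -1.0]
grip_width: 0.0173
t 42.5 P [ 0.6625 -0.196   0.0737] yaw -178.9 d [ -2.3   1.6 -12.7] dyaw 0.2 w 0.0173 F [-0.3 -0.8 -1. ] q6 -2.04
-0.07 0.06 -0.05 0.06 0.04 0.32
```

```bash
python3 -m crank '0 0.05 0 0.07 0.04 0.2 1;0 0 0 0 0 0.1 1;0 0 0 0 0 0 1'; python3 go.py .66 -.1944 .061 1.31
```

```text
time: 42.88
position: [0.6597, -0.1942, 0.061]
tool_rot: [-0.009, 1.0, -0.003, 0.001]
ft_force: [-0.8, 0.2, -1.1]
grip_width: 0.0177
t 42.88 P [ 0.6597 -0.1942  0.061 ] yaw -178.9 d [ 0.3 -0.2  0. ] dyaw 0.2 w 0.0177 F [-0.8  0.2 -1.1] q6 -2.03
-0.07 0.01 -0.05 -0.01 -0.00 -0.00
```

```bash
python3 -m crank '0 0 0 0 0 0.02 0.3;0 0 0 0 0 0 0.3;0 0 0 0 0 -0.5 0.3; 0 0 0 0 0 -0.8 0.3;0 0 0 0.5 0 -0.4 0.3';python3 -m crank '0 0 0 0.9 0 0 0;0 0 0 0.9 0 0 0;0 0 0 0 0 0 0'; python3 ws.py top 0 t8; python3 go.py .4350 -.3983 .13 8.2
```

```text
time: 43.5
position: [0.6414, -0.1948, 0.1326]
tool_rot: [-0.01, 1.0, -0.004, 0.002]
ft_force: [-0.3, 0.0, -1.4]
grip_width: 0.0305
time: 43.88
position: [0.5697, -0.1976, 0.1399]
tool_rot: [-0.01, 1.0, -0.007, 0.007]
ft_force: [0.7, 0.7, 0.1]
grip_width: 0.0427
[270. 148.] 134 ctr [0.6887 0.007 ] rect [0.6876 0.0079] L 0.0491 W 0.0198 ang 1.8
[289. 153.] 221 ctr [ 0.6732 -0.0435] rect [ 0.673  -0.0437] L 0.0796 W 0.0202 ang 0.8
[327. 151.] 122 ctr [ 0.6812 -0.1437] rect [ 0.6819 -0.143 ] L 0.0423 W 0.0208 ang -0.3
[420. 237.] 136 ctr [ 0.4593 -0.3955] rect [ 0.4573 -0.3951] L 0.0452 W 0.0216 ang 15.5
t 43.92 P [ 0.5719 -0.1983  0.1403] yaw -178.8 d [-136.9 -200.   -10.3] dyaw 7.0 w 0.0431 F [0.  0.2 0.4] q6 -2.1
-0.03 0.03 -0.20 0.50 -0.70 0.04
-0.03 0.03 -0.20 0.52 -0.70 0.04
-0.03 0.03 -0.20 0.53 -0.69 0.04
-0.03 0.03 -0.20 0.54 -0.68 0.04
-0.03 0.03 -0.20 0.55 -0.67 0.04
-0.03 0.03 -0.20 0.56 -0.66 0.04
-0.03 0.03 -0.20 0.57 -0.65 0.04
```

View pics/t8.png

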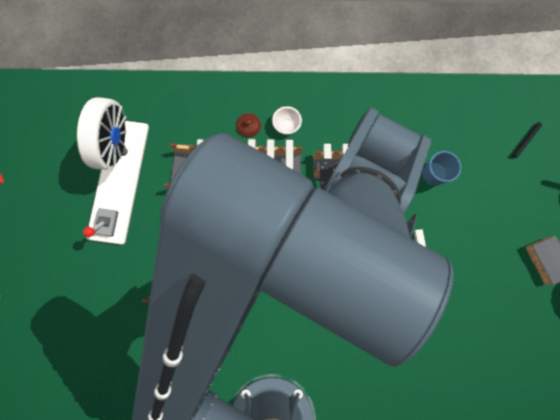

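```bash
python3 -m crank '0 0.05 -0.2 0.55 -0.75 0 -0.1;0 0.05 -0.2 0.6 -0.75 0 -0.1;0 0 -0.2 0.6 -0.75 0 -0.1;0 0 -0.2 0.6 -0.75 0 -0.1;0 0 -0.2 0.6 -0.75 0 -0.1';python3 -m crank '0 0 -0.2 0.4 -0.5 0 -0.1;0 0 0 0 0 0 -0.1'; python3 go.py .4350 -.3983 .13 8.2
```

```text
time: 44.55
position: [0.4715, -0.3619, 0.1475]
tool_rot: [-0.059, 0.998, -0.014, 0.012]
ft_force: [-0.3, -0.3, -0.2]
grip_width: 0.0479
time: 44.8
position: [0.4595, -0.3894, 0.1499]
tool_rot: [-0.066, 0.998, -0.017, 0.014]
ft_force: [0.4, -0.0, 0.9]
grip_width: 0.0475
t 44.8 P [ 0.4595 -0.3894  0.1499] yaw -172.4 d [-24.5  -8.9 -19.9] dyaw 0.6 w 0.0475 F [ 0.4 -0.   0.9] q6 -2.6
-0.41 0.28 -0.12 0.65 -0.12 0.49
```

```bash
python3 -m crank '-0.4 0.3 -0.1 0.6 -0.12 0.2 -0.1;0 0 0 0 0 0 -0.1'; python3 go.py .4350 -.3983 .13 8.2; python3 near.py .018 .09 w19
```

```text
time: 45.05
position: [0.4391, -0.3975, 0.1425]
tool_rot: [-0.071, 0.997, -0.001, 0.0]
ft_force: [-0.4, -0.0, -0.5]
grip_width: 0.0477
t 45.05 P [ 0.4391 -0.3975  0.1425] yaw -171.9 d [ -4.1  -0.8 -12.5] dyaw 0.1 w 0.0477 F [-0.4 -0.  -0.5] q6 -2.64
-0.02 0.01 -0.01 0.10 -0.00 0.31
px [279. 188.] width 0.0187 near end [ 0.3905 -0.4048] centre [ 0.4351 -0.3982] ang 8.42
```

View pics/w19.png

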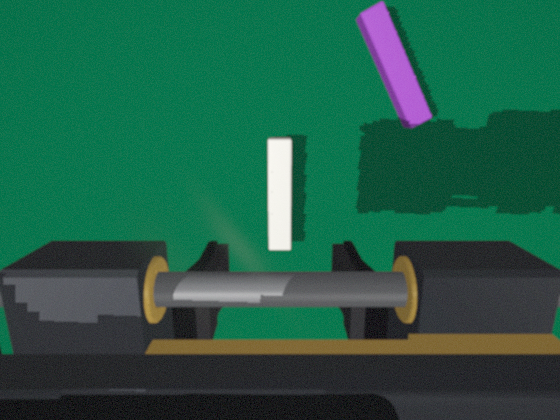

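```bash
python3 -m crank '0 0 0 0.12 0 0.9 -0.1; 0 0.03 0 0.05 0 0.9 -0.1; 0 0 0 0.05 0 0.9 -0.1; 0 0 0 0 0 0.6 -0.1;0 0 0 0 0 0 -0.1';python3 go.py .4351 -.3982 .008 8.4
```

```text
time: 45.72
position: [0.4414, -0.3967, 0.0112]
tool_rot: [-0.074, 0.997, -0.006, 0.005]
ft_force: [-0.9, -1.0, -0.4]
grip_width: 0.0483
t 45.73 P [ 0.4414 -0.3967  0.0112] yaw -171.5 d [-6.3 -1.5 -3.2] dyaw -0.1 w 0.0483 F [-0.9 -1.  -0.4] q6 -2.64
-0.14 0.09 0.02 0.16 -0.01 0.08
```

```bash
python3 -m crank '-0.1 0.09 0 0.17 -0.02 0.12 -0.1; 0 0 0 0.02 0 0 0.5; 0 0 0 0 0 0 1; 0 0 0 0 0 0 1;0 0 0 0 0 0 1';python3 go.py .4351 -.3982 .008 8.4
```

```text
time: 46.35
position: [0.4366, -0.4002, 0.0104]
tool_rot: [-0.075, 0.997, -0.005, 0.002]
ft_force: [0.8, -0.1, -0.7]
grip_width: 0.0173
t 46.35 P [ 0.4366 -0.4002  0.0104] yaw -171.4 d [-1.5  2.  -2.4] dyaw -0.2 w 0.0173 F [ 0.8 -0.1 -0.7] q6 -2.65
-0.11 0.04 0.03 0.03 0.06 0.06
```

```bash
python3 -m crank '0 0 0 0 0 -0.8 1; 0 0 0 0 0 -0.9 1; 0 0 0 0 0 -0.9 1; 0 0 0.2 -0.3 0.1 -0.4 1';python3 go.py .6601 -.2445 .12 1.31
```

```text
time: 46.85
position: [0.4455, -0.3924, 0.1317]
tool_rot: [-0.065, 0.998, -0.002, 0.001]
ft_force: [-0.6, -0.4, -0.3]
grip_width: 0.018
t 46.85 P [ 0.4455 -0.3924  0.1317] yaw -172.6 d [214.6 147.9 -11.7] dyaw -6.1 w 0.018 F [-0.6 -0.4 -0.3] q6 -2.61
-0.01 0.00 0.17 -0.83 0.43 0.04
-0.01 0.00 0.17 -0.82 0.44 0.04
-0.01 0.00 0.17 -0.81 0.45 0.04
-0.01 0.00 0.17 -0.81 0.46 0.04
-0.01 0.00 0.17 -0.80 0.47 0.04
-0.01 0.00 0.17 -0.79 0.49 0.04
-0.01 0.00 0.17 -0.79 0.50 0.04
```

```bash
python3 -m crank '0 0 0.2 -0.9 0.45 0 1; 0 0 0.2 -0.9 0.5 0 1; 0 0 0.2 -0.9 0.5 0 1; 0 0 0.2 -0.9 0.5 0 1;0 0 0.2 -0.9 0.5 0 1';python3 -m crank '0 0 0.2 -0.5 0.3 0 1;0 0 0 0 0 0 1';python3 go.py .6601 -.2445 .095 1.31
```

```text
time: 47.48
position: [0.6187, -0.278, 0.134]
tool_rot: [-0.017, 1.0, -0.004, 0.002]
ft_force: [0.2, -0.7, -0.6]
grip_width: 0.0175
time: 47.72
position: [0.6407, -0.2623, 0.1334]
tool_rot: [-0.01, 1.0, -0.004, 0.002]
ft_force: [-0.0, -0.6, -0.4]
grip_width: 0.0179
t 47.73 P [ 0.6407 -0.2623  0.1334] yaw -178.9 d [ 19.4  17.8 -38.4] dyaw 0.2 w 0.0179 F [-0.  -0.6 -0.4] q6 -2.14
-0.04 0.02 -0.02 -0.24 0.22 0.48
-0.04 0.02 -0.02 -0.25 0.22 0.48
```

```bash
python3 -m crank '-0.07 0.02 0 -0.5 0.4 0.4 1;0 0 0 -0.05 0 0.5 1;0 0 0 0 0 0 1';python3 go.py .6601 -.2445 .0605 1.31; python3 near.py .105 .09 w20
```

```text
time: 48.1
position: [0.6607, -0.246, 0.0939]
tool_rot: [-0.009, 1.0, 0.0, -0.001]
ft_force: [-0.0, 0.3, -0.8]
grip_width: 0.0179
t 48.1 P [ 0.6607 -0.246   0.0939] yaw -179.0 d [ -0.6   1.5 -33.4] dyaw 0.3 w 0.0179 F [-0.   0.3 -0.8] q6 -2.1
0.01 -0.03 -0.05 0.01 0.04 0.84
px [277. 208.] width 0.0323 near end [ 0.6281 -0.2212] centre [ 0.6301 -0.2661] ang -87.43
```

View pics/w20.png

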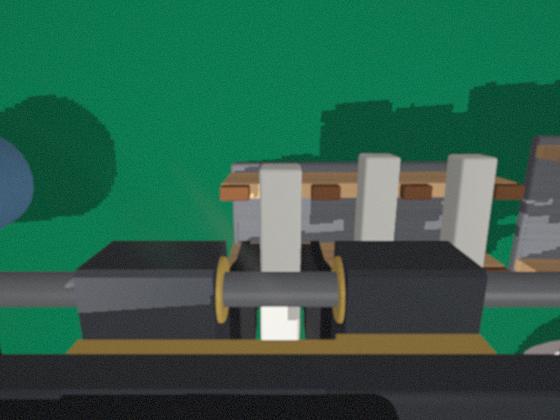

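```bash
python3 -c "
from h import *
p=cam('wrist'); print(p2w(p,[[261,165],[301,165]],.1015).round(4), p2w(p,[[357,155],[397,155],[447,156],[493,156]],.068).round(4))
print('dividers', p2w(p,[[249,191],[312,191],[341,191],[402,191]],.054).round(4))"; python3 -m crank '0 0 0 0.01 0.04 0.3 1;0 0 0 0 0 0.3 1;0 0 0 0 0 0 1'; python3 go.py .6601 -.2445 .061 1.31
```

```text
[[ 0.6144 -0.2543  0.1015]
 [ 0.6141 -0.2376  0.1015]] [[ 0.6132 -0.2076  0.068 ]
 [ 0.6128 -0.1875  0.068 ]
 [ 0.6128 -0.1622  0.068 ]
 [ 0.6124 -0.139   0.068 ]]
dividers [[ 0.6357 -0.2632  0.054 ]
 [ 0.635  -0.2283  0.054 ]
 [ 0.6347 -0.2122  0.054 ]
 [ 0.6341 -0.1783  0.054 ]]
time: 48.58
position: [0.6612, -0.2465, 0.0715]
tool_rot: [-0.008, 1.0, -0.001, 0.001]
ft_force: [0.2, -0.2, -1.3]
grip_width: 0.0176
t 48.58 P [ 0.6612 -0.2465  0.0715] yaw -179.1 d [ -1.1   2.  -10.5] dyaw 0.4 w 0.0176 F [ 0.2 -0.2 -1.3] q6 -2.1
-0.03 0.03 -0.08 0.03 0.05 0.26
```

```bash
python3 -m crank '0 0 0 0.03 0.05 0.15 1;0 0 0 0 0 0.1 1;0 0 0 0 0 0 1'; python3 go.py .6603 -.2448 .0605 1.31
```

```text
time: 48.95
position: [0.6602, -0.2446, 0.0612]
tool_rot: [-0.008, 1.0, -0.001, 0.002]
ft_force: [0.3, 0.4, -1.6]
grip_width: 0.0178
t 48.95 P [ 0.6602 -0.2446  0.0612] yaw -179.1 d [ 0.1 -0.2 -0.7] dyaw 0.4 w 0.0178 F [ 0.3  0.4 -1.6] q6 -2.1
-0.03 0.04 -0.08 -0.00 -0.00 0.02
```

```bash
python3 -m crank '0 0 0 0 0 0.02 0.3;0 0 0 0 0 0 0.3;0 0 0 0 0 -0.5 0.3; 0 0 0 0 0 -0.8 0.3;0 0 0 0.5 0 -0.8 0.3';python3 -m crank '0 0 0 0.9 0 -0.8 0.3;0 0 0 0.9 0 -0.8 0.3;0 0 0 0.9 0 -0.4 0.3; 0 0 0 0.8 0 0 0.3;0 0 0 0 0 0 0.3'; python3 go.py .35 .25 .24 0
```

```text
time: 49.58
position: [0.6406, -0.2447, 0.1476]
tool_rot: [-0.009, 1.0, -0.001, 0.002]
ft_force: [0.5, 0.2, -0.6]
grip_width: 0.0306
time: 50.2
position: [0.4993, -0.2492, 0.2422]
tool_rot: [-0.009, 1.0, -0.008, 0.01]
ft_force: [1.0, -0.2, 0.1]
grip_width: 0.0304
t 50.2 P [ 0.4993 -0.2492  0.2422] yaw -179.0 d [-149.3  499.2   -2.2] dyaw -1.0 w 0.0304 F [ 1.  -0.2  0.1] q6 -2.25
-0.01 0.02 0.01 0.25 0.90 -0.02
-0.01 0.02 0.01 0.25 0.90 -0.01
-0.01 0.02 0.01 0.25 0.90 -0.01
-0.01 0.02 0.01 0.25 0.89 -0.01
-0.01 0.02 0.01 0.26 0.89 -0.01
-0.01 0.02 0.01 0.26 0.89 -0.01
-0.01 0.02 0.01 0.26 0.89 -0.01
-0.01 0.02 0.01 0.26 0.89 -0.01
-0.01 0.02 0.01 0.26 0.89 -0.00
-0.01 0.02 0.01 0.26 0.89 -0.00
-0.01 0.02 0.01 0.26 0.89 -0.00
-0.01 0.02 0.01 0.26 0.89 -0.00
-0.01 0.02 0.01 0.26 0.89 0.00
-0.01 0.02 0.01 0.27 0.89 0.00
```

```bash
python3 -m crank '0 0 0 0.1 0.95 0 1;0 0 0 0.1 0.95 0 1;0 0 0 0.15 0.95 0 1;0 0 0 0.2 0.95 0 1;0 0 0 0.2 0.95 0 1';python3 -m crank '0 0 0 0.2 0.95 0 1;0 0 0 0.2 0.95 0 1;0 0 0 0.25 0.95 0 1;0 0 0 0.25 0.95 0 1;0 0 0 0.25 0.95 0 1';python3 go.py .27 .5 .24 0|head -4
```

```text
time: 50.82
position: [0.475, -0.0595, 0.2438]
tool_rot: [-0.006, 1.0, -0.012, 0.02]
ft_force: [0.7, -0.0, 0.2]
grip_width: 0.0007
time: 51.45
position: [0.4342, 0.1378, 0.2426]
tool_rot: [-0.006, 1.0, -0.012, 0.028]
ft_force: [-0.1, -1.2, 0.6]
grip_width: 0.0004
t 51.45 P [0.4342 0.1378 0.2426] yaw -179.2 d [-164.2  362.2   -2.6] dyaw -0.8 w 0.0004 F [-0.1 -1.2  0.6] q6 -1.49
-0.03 0.06 0.01 0.40 0.91 -0.04
-0.03 0.06 0.01 0.40 0.91 -0.03
-0.03 0.06 0.01 0.40 0.91 -0.03
```

```bash
python3 -m crank '0 0.1 0 0.4 0.9 0 1;0 0.1 0 0.5 0.9 0 1;0 0.1 0 0.5 0.9 0 1;0 0.1 0 0.5 0.9 0 1;0 0.1 0 0.5 0.9 0 1';python3 -m crank '0 0.1 0 0.5 0.9 0 1;0 0 0 0.5 0.9 0 1;0 0 0 0.3 0.9 0 1;0 0 0 0 0 0 1';python3 go.py .27 .5 .24 0|head -2; python3 ws.py top 0 t9; python3 racks.py; python3 -c "
from h import *
cam('side','s9')
p=cam('top'); im=p['img']; cv2.imwrite('pics/crop9.png',cv2.resize(im[90:270,70:400],None,fx=2.4,fy=2.4,interpolation=cv2.INTER_CUBIC)[:,:,::-1])"
```

```text
time: 52.08
position: [0.3406, 0.3283, 0.2399]
tool_rot: [-0.007, 1.0, -0.008, 0.014]
ft_force: [0.7, -0.1, -0.3]
grip_width: 0.0007
time: 52.58
position: [0.287, 0.4474, 0.2412]
tool_rot: [-0.01, 1.0, -0.003, 0.014]
ft_force: [0.8, -0.2, 0.2]
grip_width: 0.0003
t 52.58 P [0.287  0.4474 0.2412] yaw -178.9 d [-17.   52.6  -1.2] dyaw -1.1 w 0.0003 F [ 0.8 -0.2  0.2] q6 -0.77
-0.03 0.16 0.11 0.20 0.66 0.00
[197. 167.] 472 ctr [0.6348 0.1973] rect [0.6362 0.1971] L 0.1511 W 0.0219 ang -5.0
[251. 161.] 349 ctr [0.6513 0.0578] rect [0.652  0.0576] L 0.1233 W 0.0205 ang -0.6
[270. 161.] 335 ctr [0.6512 0.0078] rect [0.6524 0.0077] L 0.1239 W 0.0197 ang -0.8
[289. 161.] 341 ctr [ 0.6516 -0.0432] rect [ 0.6526 -0.0446] L 0.1208 W 0.0203 ang -0.2
[216. 168.] 469 ctr [0.6316 0.1473] rect [0.6324 0.1472] L 0.1516 W 0.0217 ang -4.8
[328. 160.] 265 ctr [ 0.6562 -0.144 ] rect [ 0.6573 -0.1436] L 0.0914 W 0.0209 ang 0.9
[346. 160.] 267 ctr [ 0.6571 -0.1939] rect [ 0.6577 -0.1937] L 0.0911 W 0.021 ang 0.2
[365. 160.] 276 ctr [ 0.6578 -0.2441] rect [ 0.6581 -0.2443] L 0.092 W 0.0217 ang 1.3
[182.  146.5] 48 [0.696 0.244]
[176.8 186. ] 54 [0.5869 0.2526]
short [ 0.65 -0.19  0.  ] deg 0.0 0 rms mm nan
{-0.05: array([ 0.65, -0.24]), 0: array([ 0.65, -0.19]), 0.05: array([ 0.65, -0.14])}
mid [0.655 0.008 0.   ] deg 0.0 0 rms mm nan
{-0.05: array([ 0.655, -0.042]), 0: array([0.655, 0.008]), 0.05: array([0.655, 0.058])}
long [ 0.6376  0.1985 -0.0783] deg -4.49 2 rms mm 0.20792429340782342
{-0.05: array([0.6337, 0.1486]), 0: array([0.6376, 0.1985]), 0.05: array([0.6415, 0.2483])}
ball 88.39473684210526 231.3421052631579 76 [[0.4577218  0.44502921 0.112     ]]
  return _methods._mean(a, axis=axis, dtype=dtype,
  ret = ret.dtype.type(ret / rcount)
```

View pics/crop9.png

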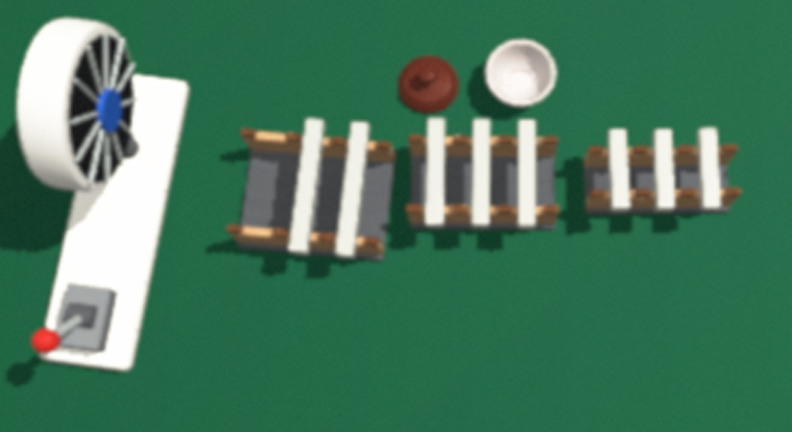

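View pics/s9.png

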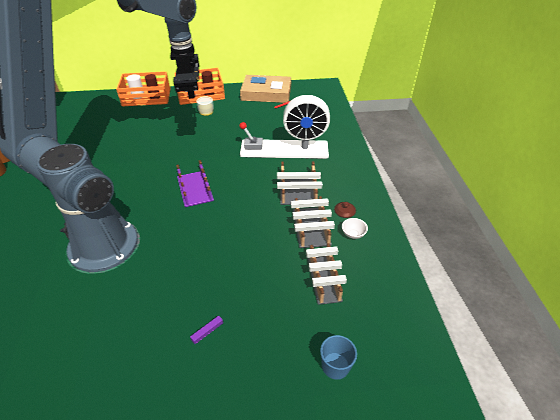

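```bash
python3 -c "
from h import *
p=cam('top')
c=lambda x,y:[70+x/2.4,90+y/2.4]
W=p2w(p,[c(43,355),c(132,371),c(188,82)],.02); print(W.round(4))
d=W[2]-W[1]; print('len',np.linalg.norm(d),'ang',np.degrees(np.arctan2(d[1],d[0])), 'wid',np.linalg.norm(W[0]-W[1]))
print('base hole',p2w(p,c(84,316),.045).round(4))
a=np.arctan2(d[1],d[0]); m=(W[0]+W[1])/2; f=np.array([np.cos(a),np.sin(a)]); print('pivot', m[:2]+.05*f,'ball off', m[:2]+.0114*f,'ball on',m[:2]+.0886*f)
print(f)
"; python3 go.py .42 .44 .24 -10 | head -1
```

```text
[[0.4522 0.4866 0.02  ]
 [0.435  0.3882 0.02  ]
 [0.7708 0.3474 0.02  ]]
len 0.33828945769101254 ang -6.921383916921955 wid 0.09991294487699996
base hole [[0.4919 0.4349 0.045 ]]
pivot [0.49323342 0.43135535] ball off [0.45491472 0.43600693] ball on [0.53155212 0.42670377]
[ 0.99271244 -0.12050735]
t 52.83 P [0.2877 0.4431 0.2404] yaw -179.2 d [132.3  -3.1  -0.4] dyaw -10.8 w 0.0003 F [-0.5  0.1 -0.6] q6 -0.77
```

```bash
cat > ball.py <<'E'
from h import *
L=[]
for n in("top","side"):
    p=cam(n); hsv=cv2.cvtColor(p["img"],cv2.COLOR_RGB2HSV)
    r=(((hsv[...,0]<8)|(hsv[...,0]>172))&(hsv[...,1]>150)&(hsv[...,2]>90)).astype(np.uint8)
    k,l,s,c=cv2.connectedComponentsWithStats(r)
    for i in range(1,k):
        if s[i,4]>15: print(n,c[i].round(1),s[i])
    g=w2p(p,[.495,.438,.115])[0]
    i=min((i for i in range(1,k) if s[i,4]>15),key=lambda i:np.linalg.norm(c[i]-g))
    d=p2w(p,c[i],0)[0]-p["xyz"]; L.append((p["xyz"],d/np.linalg.norm(d)))
A=sum(np.eye(3)-np.outer(d,d) for _,d in L); b=sum((np.eye(3)-np.outer(d,d))@o for o,d in L)
X=np.linalg.solve(A,b); print("ball",X.round(4),[np.linalg.norm(np.cross(X-o,d)).round(4) for o,d in L])
E
python3 ball.py
```

```text
top [248.2 124. ] [238 114  22  21 264]
top [  1.  178.8] [  0 174   4   9  24]
top [ 88.3 231.3] [ 83 227  12   9  80]
side [206.1  73. ] [202  71   9   5  40]
side [149.8  76.5] [145  74  10   6  44]
side [281.5 104.4] [274 101  16   7  34]
side [242.7 125.1] [240 122   7   7  39]
side [350.5 210.6] [345 204  10  13  44]
ball [0.4598 0.4467 0.1095] [np.float64(0.0016), np.float64(0.0016)]
```

```bash
python3 -m crank '0 0.1 0.55 -0.8 0.1 0 1;0 0.1 0.55 -0.8 0.1 0 1;0 0 0.5 -0.8 0.1 0.5 1;0 0 0.2 -0.2 0 0.8 1;0 0 0 0 0 0 1';python3 go.py .409 .453 .098 -9
```

```text
time: 53.55
position: [0.3977, 0.4468, 0.19]
tool_rot: [0.077, 0.997, -0.003, 0.005]
ft_force: [-0.4, -0.2, -0.0]
grip_width: 0.0006
t 53.55 P [0.3977 0.4468 0.19  ] yaw 171.2 d [ 11.3   6.2 -92. ] dyaw -0.2 w 0.0006 F [-0.4 -0.2 -0. ] q6 -0.75
-0.02 0.04 0.01 -0.08 0.07 0.77
-0.02 0.04 0.01 -0.08 0.07 0.77
-0.02 0.04 0.01 -0.08 0.07 0.77
```

```bash
python3 -m crank '0 0 0 0 0.15 0.8 1;0 0 0 0 0 0.8 1;0 0 0 0 0 0.6 1;0 0 0 0 0 0 1';python3 go.py .409 .453 .098 -9; python3 -c "
from h import *
cam('side','s10');cam('wrist','w21')"
```

```text
time: 54.05
position: [0.4017, 0.4534, 0.1059]
tool_rot: [0.078, 0.997, -0.001, 0.007]
ft_force: [-0.1, 0.2, 0.1]
grip_width: -0.0
t 54.05 P [0.4017 0.4534 0.1059] yaw 171.1 d [ 7.3 -0.4 -7.9] dyaw -0.1 w -0.0 F [-0.1  0.2  0.1] q6 -0.74
-0.00 0.17 0.02 -0.18 0.02 0.20
```

View pics/s10.png

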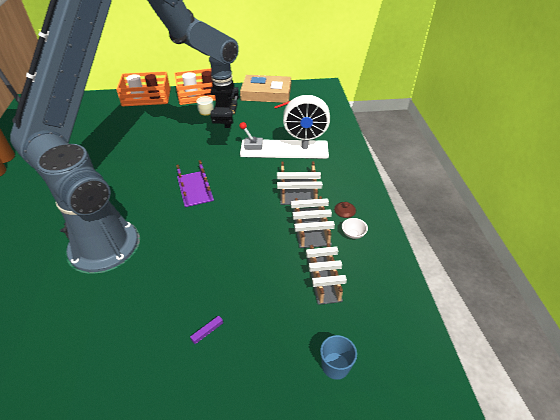

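View pics/w21.png

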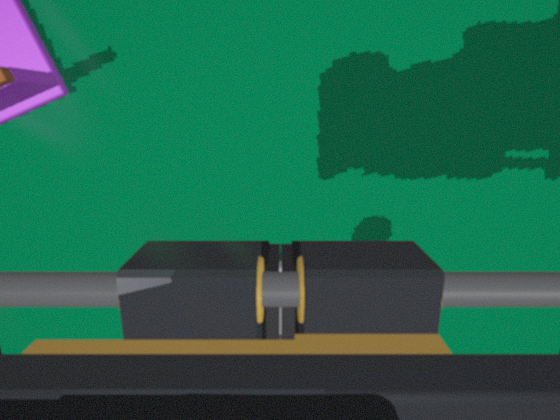

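```bash
python3 -m crank '0 0.1 0 -0.5 0 0.2 1;0 0 0 -0.5 0 0 1;0 0 0 -0.4 0 0 1;0 0 0 -0.4 0 0 1;0 0 0 -0.4 0 0 1';python3 go.py .515 .435 .1 -9; python3 ball.py
```

```text
time: 54.78
position: [0.4974, 0.4413, 0.1048]
tool_rot: [0.078, 0.997, 0.004, 0.006]
ft_force: [-1.6, 0.1, -0.8]
grip_width: 0.0002
t 54.77 P [0.4974 0.4413 0.1048] yaw 171.1 d [17.6 -6.3 -4.8] dyaw -0.1 w 0.0002 F [-1.6  0.1 -0.8] q6 -0.86
0.09 0.14 0.02 -0.46 -0.09 0.12
top [248.2 124.1] [238 114  22  22 267]
side [206.2  73. ] [202  71   9   5  41]
side [149.3  76. ] [145  74  10   6  33]
side [281.5 104.4] [274 101  16   7  34]
side [260.5 125. ] [257 122   7   6  28]
side [350.1 210.3] [345 204  10  13  44]
ball [0.5559 0.0309 0.4072] [np.float64(0.0549), np.float64(0.0549)]
```

Ball moves (side px 242.7 → 260.5). Keep pushing in small steps.

```bash
python3 -m crank '0 0 0 -0.25 0 0 1;0 0 0 -0.2 0 0 1;0 0 0 -0.1 0 0 1';python3 -m crank '0 0 0 -0.1 0 0 1;0 0 0 -0.1 0 0 1'; python3 go.py .515 .435 .1 -9; python3 -c "
from h import *
p=cam('side'); cv2.imwrite('pics/sc1.png',cv2.resize(p['img'][60:180,170:350],None,fx=4,fy=4,interpolation=cv2.INTER_CUBIC)[:,:,::-1])"
```

```text
time: 55.25
position: [0.5107, 0.4383, 0.104]
tool_rot: [0.079, 0.997, 0.002, -0.004]
ft_force: [-8.0, 1.3, 6.0]
grip_width: 0.0006
time: 55.5
position: [0.5105, 0.4383, 0.1042]
tool_rot: [0.079, 0.997, 0.001, -0.012]
ft_force: [-8.3, 1.0, 4.9]
grip_width: 0.0005
t 55.5 P [0.5105 0.4383 0.1042] yaw 171.0 d [ 4.5 -3.3 -4.2] dyaw 0.0 w 0.0005 F [-8.3  1.   4.9] q6 -0.89
0.01 -0.27 -0.00 -0.13 -0.06 0.10
```

View pics/sc1.png

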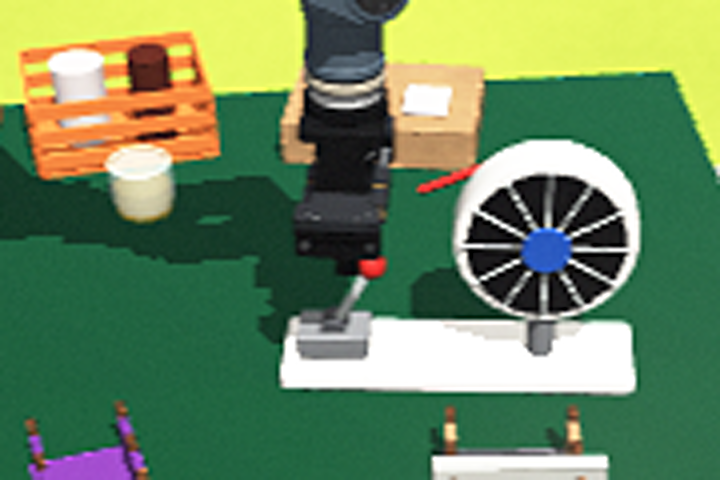

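```bash
python3 -m crank '0 0 0 0.4 0 0 1;0 0 0 0.9 0 0 1;0 0 0 0.9 0 -0.5 1;0 0 0 0.9 0.2 -0.9 1;0 0 0 0.9 0.3 -0.9 1';python3 -m crank '0 0 0 0.9 0.6 -0.5 1;0 0 0 0.6 0.6 0 1; 0 0 0 0 0 0 1';python3 ball.py; python3 ws.py top 0 t10; python3 -c "
from h import *
p=cam('side'); cv2.imwrite('pics/sc2.png',cv2.resize(p['img'][90:310,170:390],None,fx=2.7,fy=2.7,interpolation=cv2.INTER_CUBIC)[:,:,::-1])
p=cam('top'); cv2.imwrite('pics/tc2.png',cv2.resize(p['img'][90:300,70:480],None,fx=1.9,fy=1.9,interpolation=cv2.INTER_CUBIC)[:,:,::-1])"
```

```text
time: 56.18
position: [0.3536, 0.482, 0.1987]
tool_rot: [0.08, 0.997, -0.0, -0.012]
ft_force: [-0.5, 1.2, -0.1]
grip_width: 0.0005
time: 56.55
position: [0.2985, 0.5429, 0.2255]
tool_rot: [0.077, 0.997, 0.003, -0.008]
ft_force: [0.1, 0.4, -0.1]
grip_width: 0.0003
top [248.2 124. ] [238 114  22  22 268]
top [  0.9 178.9] [  0 174   4  10  24]
top [ 94.7 201.4] [ 90 197  10   9  71]
side [206.6  73.1] [202  71   9   5  37]
side [149.8  76.5] [145  74  10   6  44]
side [281.5 104.4] [274 101  16   7  34]
side [262.5 125.7] [260 123   6   7  35]
side [351.1 210.7] [346 205   9  11  30]
ball [0.5341 0.4386 0.107 ] [np.float64(0.0013), np.float64(0.0013)]
[201. 166.] 468 ctr [0.638  0.1878] rect [0.639  0.1877] L 0.1518 W 0.0218 ang -5.0
[251. 161.] 349 ctr [0.6513 0.0578] rect [0.652  0.0576] L 0.1233 W 0.0205 ang -0.6
[270. 161.] 336 ctr [0.6513 0.0078] rect [0.6524 0.0077] L 0.1238 W 0.0198 ang -0.8
[289. 161.] 342 ctr [ 0.6517 -0.0432] rect [ 0.6526 -0.0446] L 0.1212 W 0.0203 ang -0.3
[216. 168.] 469 ctr [0.6316 0.1473] rect [0.6324 0.1472] L 0.1516 W 0.0217 ang -4.8
[328. 160.] 265 ctr [ 0.6562 -0.144 ] rect [ 0.6573 -0.1436] L 0.0914 W 0.0209 ang 0.9
[346. 160.] 267 ctr [ 0.6571 -0.194 ] rect [ 0.6577 -0.1937] L 0.0911 W 0.021 ang 0.1
[365. 160.] 275 ctr [ 0.6577 -0.2441] rect [ 0.6581 -0.2443] L 0.092 W 0.0216 ang 1.4
```

View pics/sc2.png

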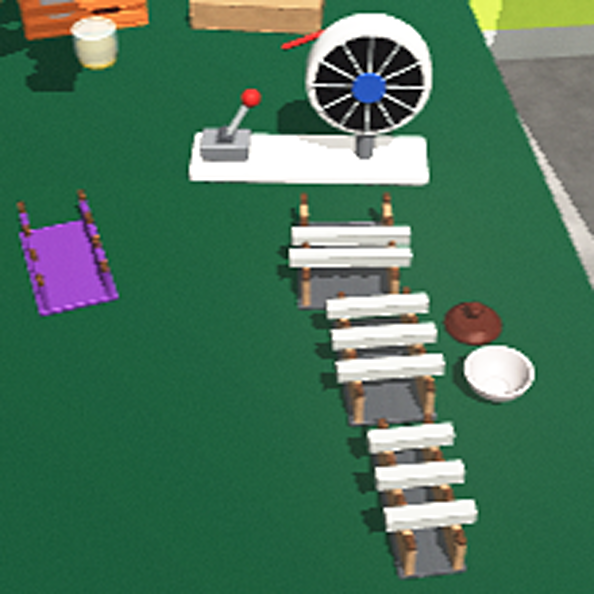

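View pics/tc2.png

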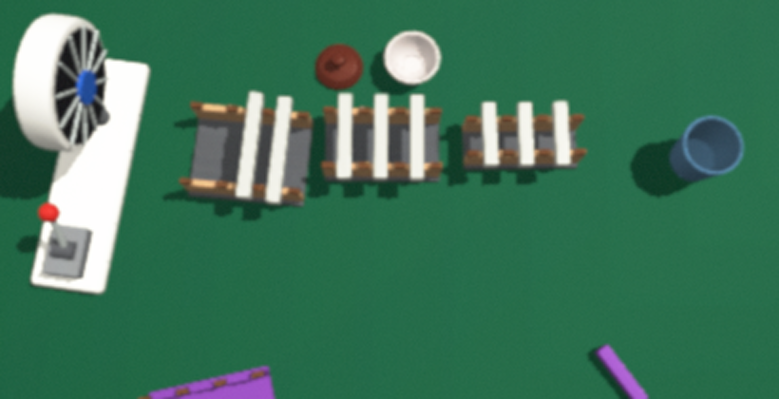

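Run:
```python
import cv2,numpy as np
from h import *
p=cam('side','s11')
for n in ["s9","s10","s11"]:
    im=cv2.imread(f"pics/{n}.png")[:,:,::-1]; hsv=cv2.cvtColor(im,cv2.COLOR_RGB2HSV)
    m=((hsv[...,1]<60)&(hsv[...,2]>150)).astype(np.uint8); k,l,s,c=cv2.connectedComponentsWithStats(m)
    print(n,[(c[i].round(1).tolist(),int(s[i,4])) for i in range(1,k) if 160<c[i][1]<300 and 285<c[i][0]<345 and s[i,4]>50])
# sc1 crop
im=cv2.imread("pics/sc1.png"); print(im.shape)
a=cv2.imread("pics/s9.png")[165:180,270:330]; b=cv2.imread("pics/s10.png")[165:180,270:330]
ref=[cv2.imread(f"pics/{n}.png")[60:180,170:350] for n in("s9","s11")]
x=cv2.resize(im,(180,120),interpolation=cv2.INTER_AREA)
for r in ref: print(np.abs(r[105:120,100:170].astype(int)-x[105:120,100:170]).mean())
for y in range(108,120): print(y+60,x[y,130].tolist(),ref[0][y,130].tolist(),ref[1][y,130].tolist())
```

```text
s9 [([298.5, 175.0], 308), ([299.6, 184.9], 326), ([309.4, 202.8], 285), ([311.9, 213.9], 300), ([314.2, 225.6], 317), ([321.8, 251.5], 261), ([325.2, 265.4], 280), ([329.1, 280.3], 302)]
s10 [([298.5, 175.0], 308), ([299.6, 184.9], 327), ([309.3, 202.8], 286), ([311.9, 213.9], 298), ([314.2, 225.6], 317), ([321.8, 251.5], 262), ([325.2, 265.4], 279), ([329.0, 280.4], 305)]
s11 [([299.5, 181.1], 628), ([309.3, 202.8], 286), ([311.9, 213.9], 300), ([314.2, 225.6], 317), ([321.8, 251.5], 261), ([325.2, 265.4], 279), ([329.0, 280.3], 303)]
(480, 720, 3)
25.944444444444443
3.8901587301587304
168 [75, 110, 46] [75, 109, 46] [71, 105, 43]
169 [74, 109, 46] [74, 107, 44] [71, 104, 42]
170 [69, 107, 41] [69, 105, 42] [69, 104, 42]
171 [73, 108, 47] [57, 95, 27] [64, 105, 37]
172 [144, 139, 138] [255, 255, 255] [161, 152, 155]
173 [113, 108, 111] [250, 253, 254] [91, 89, 91]
174 [235, 235, 235] [250, 252, 252] [255, 255, 255]
175 [254, 255, 255] [245, 249, 249] [251, 254, 254]
176 [244, 247, 247] [199, 209, 209] [249, 253, 253]
177 [190, 200, 200] [204, 212, 213] [179, 190, 189]
178 [200, 210, 211] [210, 219, 221] [202, 211, 212]
179 [202, 211, 210] [61, 59, 55] [198, 208, 207]
```

The middle long stone was knocked about 10 mm in its bay while I was pushing the lever. To keep the required order, I'll switch the lever off, re-centre the stone, then switch it on again.

```bash
python3 go.py .534 .4385 .21 -9
```

```text
t 56.85 P [0.3012 0.5402 0.2244] yaw 170.9 d [ 232.8 -101.7  -14.4] dyaw 0.1 w 0.0 F [-0.4 -0.7  0.1] q6 -0.55
0.00 -0.03 -0.00 -0.88 -0.23 0.03
0.00 -0.03 -0.00 -0.88 -0.23 0.04
0.00 -0.03 -0.00 -0.88 -0.23 0.04
0.00 -0.03 -0.00 -0.88 -0.23 0.04
0.00 -0.03 -0.00 -0.88 -0.23 0.04
0.00 -0.03 -0.00 -0.88 -0.23 0.05
0.00 -0.03 -0.00 -0.88 -0.23 0.05
```

```bash
python3 -c "
import cv2
im=cv2.imread('pics/s11.png'); cv2.imwrite('pics/s11c.png',cv2.resize(im[155:215,265:345],None,fx=9,fy=9,interpolation=cv2.INTER_CUBIC))"
```

```text
(no output)
```

View pics/s11c.png

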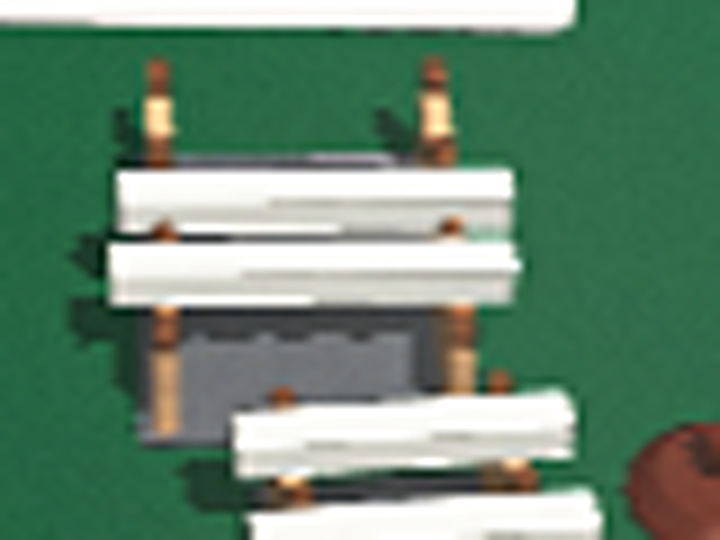

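```bash
python3 go.py .565 .2 .2 -5
```

```text
t 56.85 P [0.3012 0.5402 0.2244] yaw 170.9 d [ 263.8 -340.2  -24.4] dyaw 4.1 w 0.0 F [-0.4 -0.7  0.1] q6 -0.55
0.00 -0.02 -0.08 -0.72 -0.67 0.04
0.00 -0.02 -0.08 -0.71 -0.67 0.04
0.00 -0.02 -0.08 -0.71 -0.68 0.04
0.00 -0.02 -0.08 -0.70 -0.68 0.04
0.00 -0.02 -0.08 -0.70 -0.69 0.05
0.00 -0.02 -0.08 -0.69 -0.69 0.05
0.00 -0.02 -0.08 -0.69 -0.70 0.05
0.00 -0.02 -0.08 -0.68 -0.70 0.05
0.00 -0.02 -0.08 -0.68 -0.70 0.05
0.00 -0.02 -0.08 -0.67 -0.71 0.05
0.00 -0.02 -0.08 -0.67 -0.71 0.05
```

```bash
python3 -m crank '0 0 -0.1 -0.7 -0.8 0 0.3;0 0 -0.1 -0.7 -0.8 0 0.3;0 0 -0.1 -0.7 -0.8 0 0.3;0 0 -0.1 -0.75 -0.8 0 0.3;0 0 -0.1 -0.75 -0.8 0.05 0.3';python3 -m crank '0 0 -0.1 -0.75 -0.8 0.05 0.3;0 0 -0.1 -0.75 -0.8 0.1 0.3;0 0 -0.1 -0.75 -0.8 0.1 0.3;0 0 -0.1 -0.6 -0.6 0.1 0.3;0 0 0 0 0 0 0.3';python3 go.py .575 .195 .18 -5; python3 -c "
from h import *
cam('wrist','w22')"
```

```text
time: 57.48
position: [0.4259, 0.3551, 0.2178]
tool_rot: [0.058, 0.998, 0.002, -0.009]
ft_force: [-0.1, 0.3, 0.6]
grip_width: 0.03
time: 58.1
position: [0.5331, 0.2113, 0.1997]
tool_rot: [0.046, 0.999, 0.002, -0.009]
ft_force: [-0.8, -0.3, -0.8]
grip_width: 0.0305
t 58.1 P [0.5331 0.2113 0.1997] yaw 174.7 d [ 41.9 -16.3 -19.7] dyaw 0.3 w 0.0305 F [-0.8 -0.3 -0.8] q6 -1.3
0.01 -0.10 -0.03 -0.54 -0.16 0.24
0.01 -0.10 -0.03 -0.54 -0.16 0.24
```

View pics/w22.png

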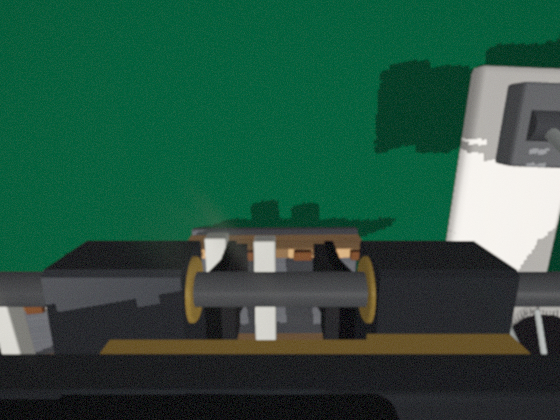

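```bash
python3 -m crank '0 -0.1 0 -0.7 -0.16 0.4 0.3;0 0 0 -0.7 -0.16 0.5 0.3;0 0 0 -0.7 0 0.5 0.3;0 0 0 0 0 0.4 0.3;0 0 0 0 0 0 0.3';python3 go.py .63 .193 .12 -5; python3 -c "
from h import *
p=cam('wrist','w23'); cv2.imwrite('pics/w23c.png',cv2.resize(p['img'][60:270,120:420],None,fx=2.6,fy=2.6,interpolation=cv2.INTER_CUBIC)[:,:,::-1])"
```

```text
time: 58.78
position: [0.6102, 0.1953, 0.1249]
tool_rot: [0.045, 0.999, 0.002, -0.007]
ft_force: [-0.4, -0.2, 0.5]
grip_width: 0.03
t 58.77 P [0.6102 0.1953 0.1249] yaw 174.9 d [19.8 -2.3 -4.9] dyaw 0.1 w 0.03 F [-0.4 -0.2  0.5] q6 -1.35
0.05 -0.17 -0.02 -0.50 -0.01 0.11
```

View pics/w23c.png

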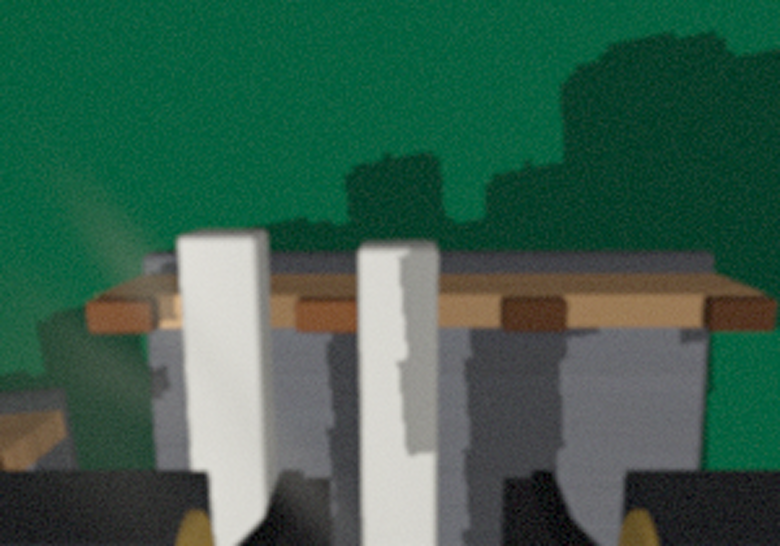

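```bash
python3 -c "
from h import *
p=cam('wrist'); c=lambda x,y:[120+x/2.6,60+y/2.6]
a=p2w(p,[c(360,246),c(437,245),c(180,236),c(267,234)],.068); print(a.round(4))
b=p2w(p,[c(361,510),c(437,510)],.068); print(b.round(4))
d=p2w(p,[c(357,297),c(502,297)],.058);print(d.round(4))
m=(a[0]+a[1])/2; n=(b[0]+b[1])/2; v=(n-m)/np.linalg.norm(n-m); print('ang',np.degrees(np.arctan2(v[1],v[0])),'ctr',(m+.075*v).round(4))
m2=(a[2]+a[3])/2; print('other ctr', m2+.075*np.array([.9967,-.081,0]))
"
```

```text
[[0.5652 0.1878 0.068 ]
 [0.5665 0.2052 0.068 ]
 [0.5594 0.1477 0.068 ]
 [0.5607 0.1673 0.068 ]]
[[0.6284 0.1816 0.068 ]
 [0.63   0.1999 0.068 ]]
[[0.5782 0.1853 0.058 ]
 [0.5813 0.2198 0.058 ]]
ang -5.220531821355862 ctr [0.6406 0.1897 0.068 ]
other ctr [0.63477857 0.15139896 0.068     ]
```

The knocked stone (crop px ~400, 245 to 510) still lies flat in its own bay, just clear of the left divider. It is about 3–4 mm off along its length and about 8 mm off across the bay, so it still counts as in place. Regripping would put a 15 mm finger into a 20 mm gap beside its neighbour, which risks more than it gains. I'll leave it, back away, check once more and hand in.

```bash
python3 -m crank '0 0 0 0 0 -0.9 0.3;0 0 0 0.4 0 -0.9 0.3;0 0 0 0.9 0 -0.5 0.3;0 0 0 0.9 0 0 0.3;0 0 0 0.9 0 0 0.3';python3 -m crank '0 0 0 0.9 0.4 0 0.3;0 0 0 0.9 0.9 0 0.3;0 0 0 0.9 0.9 0 0.3;0 0 0 0.5 0.9 0 0.3; 0 0 0 0.5 0.9 0 0.3'; python3 -m crank '0 0 0 0.3 0.9 0 0.3;0 0 0 0 0.6 0 0.3;0 0 0 0 0 0 0.3;0 0 0 0 0 0 0.3;0 0 0 0 0 0 0.3'; python3 ball.py|tail -1; python3 ws.py top 0 t11; python3 ws.py side 0 s12 >/dev/null
```

```text
time: 59.5
position: [0.4861, 0.2079, 0.2284]
tool_rot: [0.044, 0.999, 0.004, -0.001]
ft_force: [-0.4, 0.0, -1.0]
grip_width: 0.0306
time: 60.12
position: [0.3437, 0.3836, 0.237]
tool_rot: [0.045, 0.999, 0.006, 0.004]
ft_force: [0.2, 0.5, -0.2]
grip_width: 0.0303
time: 60.75
position: [0.3312, 0.447, 0.2427]
tool_rot: [0.041, 0.999, 0.008, 0.006]
ft_force: [0.1, -0.2, 0.4]
grip_width: 0.0308
ball [0.5341 0.4386 0.107 ] [np.float64(0.0013), np.float64(0.0013)]
[201. 166.] 469 ctr [0.6381 0.1877] rect [0.639 0.188] L 0.1519 W 0.0219 ang -4.9
[251. 161.] 350 ctr [0.6513 0.0578] rect [0.652  0.0576] L 0.1231 W 0.0205 ang -0.6
[270. 161.] 334 ctr [0.6511 0.0078] rect [0.6524 0.0076] L 0.1239 W 0.0197 ang -0.9
[289. 161.] 344 ctr [ 0.6517 -0.0433] rect [ 0.6526 -0.0446] L 0.1213 W 0.0204 ang -0.2
[216. 168.] 470 ctr [0.6315 0.1473] rect [0.6324 0.1473] L 0.1517 W 0.0218 ang -4.8
[328. 160.] 267 ctr [ 0.6564 -0.144 ] rect [ 0.6573 -0.1436] L 0.0915 W 0.021 ang 0.9
[346. 160.] 271 ctr [ 0.6571 -0.1939] rect [ 0.6577 -0.1939] L 0.0913 W 0.0214 ang 0.7
[365. 160.] 277 ctr [ 0.6578 -0.244 ] rect [ 0.6581 -0.2443] L 0.0924 W 0.0218 ang 1.1
```

View pics/t11.png

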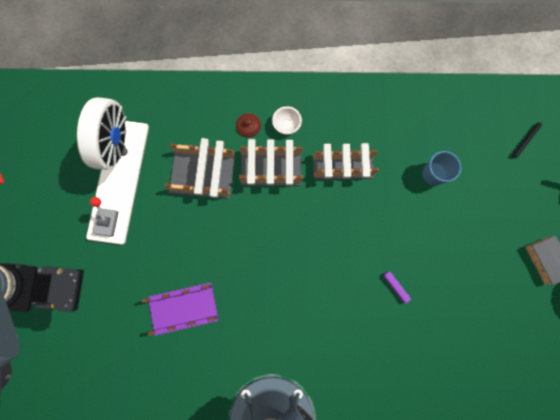

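View pics/s12.png

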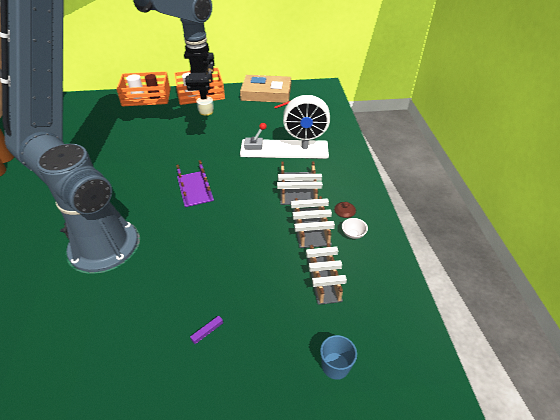

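```bash
python3 -c "
from rig import robot
print(robot.hand_in())"
```

```text
the job is handed in; nothing more can be done
None
```

All eight stones are on their matching racks (three short, three mid including the misplaced mid3, two long). After that I pushed the fan's lever over to its stop, and I handed the job in at about 61 s.

**Stones:** In the last pictures every stone lies flat in its own bay, and seven of the eight sit within about 2 mm of their bay centres.

**Knocked stone:** The long stone in the middle bay of rack_long moved about 10 mm while I was pushing the lever. A close-up shows it still flat on both rails in its own bay. It is about 3–4 mm off centre along its length and about 8 mm off across the bay, almost touching the divider. I left it there, because regripping it would have put a 15 mm finger into a 20 mm gap beside its neighbour. I can't tell whether it moved just before or just after the lever reached the stop.

**Lever:** The ball moved about 75 mm, against roughly 77 mm for the full swing. The force rose from about 1.6 N to 8 N at the stop, and the lever stayed there after I backed off.

**Other objects:** I did not touch the cup, the bowl, the pot lid or the purple look-alikes, and they look the same in the final pictures.

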